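# Count out a pair of tubes on the tipping counting tray

## Robot

A 6-joint arm with a two-finger parallel gripper is mounted at the origin on a cart in front of the work surface, level with it; the furniture and walls round the work are solid. World frame = base frame: x ahead of the robot, y to its left, z up, the work surface at z = 0. Lengths are in mm, angles in rad, forces in N, time in s.
With the tool pointing down it reaches from about 275 to 1000 mm from the base axis. Payload 8.4 kg.
Tool frame: the origin (TCP) lies between the finger pads; the fingertips stand r.nose_length ahead of it and the grasp point (between the pads) lies 8 mm behind it (r.nose_length is the distance from the TCP to the fingertips, in mm); y points along the fingers, x is the direction in which the jaws open and shut, and the axes are right-handed (so a half turn about y gives the same grasp; the last joint's range is limited). The gripper opens to 85 mm and grips with 20 to 120 N. Pads are 22 mm wide; open, the fingers measure 114 mm over their backs; the gripper's body (76 mm by 85 mm) begins 54 mm behind the grasp point. The pads swing forward as they close: fully open they stand 13 mm farther back than shut.
Start: joints at [1.16, 0.353, 1.633, -0, 1.155, -0.002], TCP at [248.442, 573.502, 242.281] pointing down, gripper open.
Joint ranges: [-2.63, 2.63], [-0.92, 2.1], [0.06, 2.66], [-1.3, 4.44], [0, 2.69], [-3.02, 3.02]. Speed limits (rad/s): [2.22, 2.22, 2.79, 3.14, 3.14, 3.14].

## Interface

Orientations are given as [roll, pitch, yaw] about the fixed x, y, z axes, in that order (R = Rz(yaw) Ry(pitch) Rx(roll)).
In Python, from rig import r, cams, order gives the robot as it stands. The module is installed in compiled form; this text tells all that it offers.
- The arm moves only by the shell command python3 -m crank 'ROWS' [FORCE]. ROWS is JSON, a list of rows, each a list of 7 numbers: the turn, a rotation vector about the tool's x, y, z in degrees, then the shift along the tool's x, y, z in cm, then the opening, from -1 (shut) to 1 (fully open). A call has exactly 10 rows; each row shifts and turns the pose as measured when the row begins, along the tool's axes as they then stand; what a row does not reach is not made up. A row lasts 1/12 s, in which the tool goes at most 41.7 mm and 7.16 degrees, less where a joint would pass 70% of its speed; a pose out of reach is approached as far as the arm can. A call with a gripper value outside its range is refused whole. The fingers move at their own pace and stop on an object; FORCE is the grip in N (left out, the last holds). Time passes only in rows, so rows that do not move let the fingers close, or fill a call up. It gives the time, the measured TCP pose, the force and the opening at its end, in the units of the state.
- r.sense(): the state, without advancing time (a new reading comes with each control period).
- cams.grab_frame(name): name is "side" or "top" or "wrist"; returns the picture (420x560x3 uint8, blue, green, red); there is no depth.
- cams.camera_info(name): a dict with "intrinsics" (3x3 intrinsics, pixels), "k1" (the pictures are not rectified: a ray, as slopes to the right and down, at radius r is drawn at 1 + k1 r^2 times it, then the intrinsics apply), "view" (4x4, takes a point from world to camera coordinates); the wrist camera has in their place "hand_eye" (4x4, takes a point from camera to tool coordinates, whose origin is the TCP and whose axes are the tool frame's). Camera axes: x right, y up, looking along -z (the intrinsics and any distortion apply to the point x, -y, -z); pixel columns grow to the right and rows downward; lengths in mm; the calibration is good to about 2 mm. A picture is of the moment at which its call begins: read the wrist's pose just before it. camera_info takes no time and is no camera call.
- order.sign_off(): hands the job in, once; it reports no verdict.
The state is a dict: "clock": time; "qpos": joint angles; "qvel": joint speeds; "joint_efforts": joint torques, N m; "eef_pos": TCP position; "tcp_rot": TCP orientation; "contact_force": force on the tool from outside, world axes, zero at the start; "wrist_torque": the same for the moment, N m; "opening": opening from 0.0 (shut) to 1.0 (fully open).
Only numpy, scipy, OpenCV 4.12 (cv2) and the standard library are available. Lean on these libraries where they do the work, as an engineer would, in place of code of your own. Each camera call takes 0.05 s, during which the arm holds its last target.

## Task

Count out one pair of tubes for the centrifuge on the tipping counting tray: sweep the two tubes that lie nearest the trough into it, leaving the other two on the deck, and shut the trough's lid fully. Then, with the lid shut, tip the tray up by its handle until the two spare tubes roll off the front back into the stock bin, lower it gently until it lies level again and let go. Do not shift the things standing round it.

Things in the scene. Friction and masses are not known exactly. Their poses are not given: they have to be found in the camera images.
- stand: Fixed stand of the counting tray. Origin on the bench under the middle of the tray's pivot axis; x points from the stock bin in front (near the robot, x = -100 to -14 mm) to the trough and handle behind, y left along the pivot, z up. All mm here are in this frame, tray level and lid shut. Its place and yaw vary.
- bin (a point): Centre of the inner floor of the grey open stock bin, at x = -57, z = 4; inside 80 mm (x) by 126 mm (y), front and side walls 48 mm high, rear wall 16 mm.
- tray (a joint): Tip angle of the white tray (0 level, positive raises the rear end, stop at 0.85 rad); hinge axis along the stand's y at x = 0, z = 20. About 0.4 kg, swings freely, drops if let go. Its deck is open at the front edge, above the bin. The tubes have some rolling resistance: they lie still on the level deck and roll off forward at 20 to 25 degrees of tip; about 35 degrees makes sure.
- deck (a point): Centre of the deck's top surface (x = 51, z = 30). The deck runs from x = -18 to 120, 112 mm wide between side walls whose tops are at z = 45. Axes as the stand's; turns with the tray.
- trough (a point): Centre of the trough's floor (x = 149, z = 11). The trough lies across the rear of the deck, 112 mm long in y, 19 mm deep: its near wall slopes down from the deck's edge at x = 120 to the flat floor, x = 132 to 166: room for just two tubes side by side. Axes as the stand's; turns with the tray.
- handle (a point): Middle of the top edge of the tray's handle at its rear: upright white fin 10 mm thick in x, 60 mm wide in y, at x = 182, top at z = 62, free to grip down to z = 37 (the shut lid in front of it reaches z = 35). Its z axis is square to the tray and leans toward the bin as the tray tips, so a gripper that holds it must lean with it.
- lid (a joint): Angle of the trough's steel lid relative to the tray: 0 shut (flat over the trough), positive open, 1.4 to 1.75 at the start (standing about upright behind the trough), stop at 1.8. Light stiff hinge (about 0.025 N m) that stays where it is left; swung toward the bin to shut.
- lid_hinge (a point): Middle of the lid's hinge axis (parallel to the stand's y) on the trough's far rim, x = 168, z = 31.5 with the tray level.
- lid_tab (a point): Top of the lid's finger tab, 62 mm from the hinge axis, middle of its width. The lid is 106 mm wide and 52 mm deep from the hinge, 3 mm thick; the tab, 46 mm wide, continues to 68 mm from the hinge. Shut, its upper face is at z = 34.
- tube_1_mid (a point): Mid-length point on the axis of tube 1, one of the two to count, nearest the trough at x about 105 at the start, z = 36.5: capped clear sample tube, glass 13 mm across, cap 16 mm, 99 mm long, about 14 g, lying on its side across the tray (parallel to the trough), so it rolls when pushed (push low, with the tips just clear of the deck); the point's z axis runs along the tube to its cap.
- tube_2_mid (a point): The same point of tube 2, the other one to count, at x about 83.
- tube_3_mid (a point): The same point of tube 3, spare, at x about 27, with a gap of about 40 mm between it and tube 2.
- tube_4_mid (a point): The same point of tube 4, spare, nearest the bin, at x about 2.
- tube_1: tube 1 itself; origin at the middle of its closed round end, z along the tube to its cap
- tube_2: tube 2 itself; origin at the middle of its closed round end, z along the tube to its cap
- tube_3: tube 3 itself; origin at the middle of its closed round end, z along the tube to its cap
- tube_4: tube 4 itself; origin at the middle of its closed round end, z along the tube to its cap
- cassette: bystander: single flat test cassette, 67 x 52 x 5 mm, lying left of the tray; origin under its centre
- timer: bystander: bench timer lying on its back, 60 x 66 x 19 mm, right of the handle end; origin under its centre
- dropper: bystander: small dropper bottle, 27 mm across, 66 mm high, standing right of the tray; origin under its centre
- brown_bottle: bystander: amber reagent bottle, 44 mm across, 92 mm high, standing left of the handle end; origin under its centre
- marker: bystander: felt marker lying left of the bin, 16 x 139 x 15 mm; origin under its centre
- test_strip: bystander: flat strip of two test cassettes, 135 x 52 x 5 mm, lying right of the bin; origin under its centre

How it is judged:
By the outcome, as a careful person would: the job done as asked, in the order asked, and still so for the second after the job is handed in, with the robot touching nothing.
It also fails if it takes over 58 s, if anything falls off the work surface, if the arm or the gripper's body presses on something with over 40 N, if the wrist force passes 120 N, or if a joint passes its speed limit or range.

## Working session

There is one attempt and no reset: what is moved stays moved. The work goes in short steps, Python scripts to look and compute and a shell command to move; the robot and the scene stay as the last step left them, time stands still between calls to the robot, and variables do not carry over. Pictures are saved under pics/ and viewed, and the job is handed in when it is done.

```bash
mkdir -p pics; python3 - <<'E'
from rig import r,cams,order
import cv2
print(r.sense(), r.nose_length)
for n in("side","top","wrist"):
    im=cams.grab_frame(n); cv2.imwrite(f"pics/{n}0.png",im)
    print(n,cams.camera_info(n))
E
```

```text
{'clock': 0.0, 'qpos': array([ 1.15961352e+00,  3.53662558e-01,  1.63414318e+00,  3.14361428e-05,
        1.15521140e+00, -2.39192608e-03]), 'qvel': array([-0.00160289, -0.00242832, -0.00024163,  0.00069034, -0.00223538,
        0.00022477]), 'joint_efforts': array([-3.97135140e-03, -6.05243754e+01, -3.42074668e+01, -4.69006936e-04,
        9.34674841e-03,  1.87731712e-05]), 'eef_pos': array([248.23605246, 573.07564529, 241.54880925]), 'tcp_rot': array([-1.57076418e+00,  1.42441043e-03,  1.16199276e+00]), 'contact_force': array([-0.07710304,  0.57591295, -0.03096602]), 'wrist_torque': array([-0.06512065, -0.02300551,  0.01379776]), 'opening': 0.9968732568123415} 11.0
side {'intrinsics': array([[457.95420836,   0.        , 279.30884149],
       [  0.        , 457.95420836, 212.95826604],
       [  0.        ,   0.        ,   1.        ]]), 'k1': -0.011838279290567471, 'view': array([[ 9.53997581e-01, -2.99579078e-01, -1.18739999e-02,
        -5.24570896e+02],
       [ 1.86541983e-01,  5.62098737e-01,  8.05758710e-01,
        -1.40914030e+02],
       [-2.34714091e-01, -7.70906860e-01, 
[... 539 characters left out ...]
0315252e-02,  9.91178844e-01,
        -1.01904431e+03],
       [ 0.00000000e+00,  0.00000000e+00,  0.00000000e+00,
         1.00000000e+00]])}
wrist {'intrinsics': array([[304.49000669,   0.        , 281.1527851 ],
       [  0.        , 304.49000669, 210.86090202],
       [  0.        ,   0.        ,   1.        ]]), 'k1': -0.04777080905961689, 'hand_eye': array([[ 9.99998571e-01,  1.08164010e-03,  1.29955157e-03,
        -2.21989866e-01],
       [ 9.53709181e-04,  2.73820573e-01, -9.61780320e-01,
        -1.32072132e+02],
       [-1.39614412e-03,  9.61780185e-01,  2.73819151e-01,
         6.92221838e+01],
       [ 0.00000000e+00,  0.00000000e+00,  0.00000000e+00,
         1.00000000e+00]])}
```

View pics/side0.png

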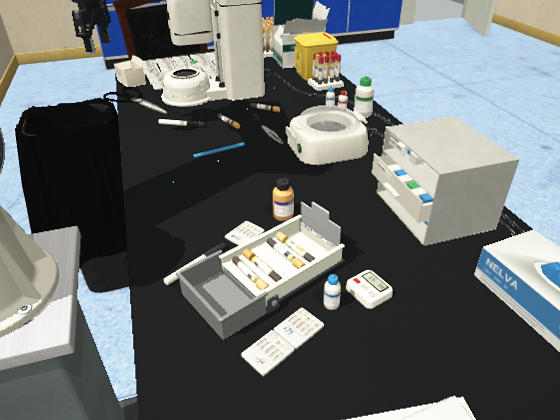

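View pics/top0.png

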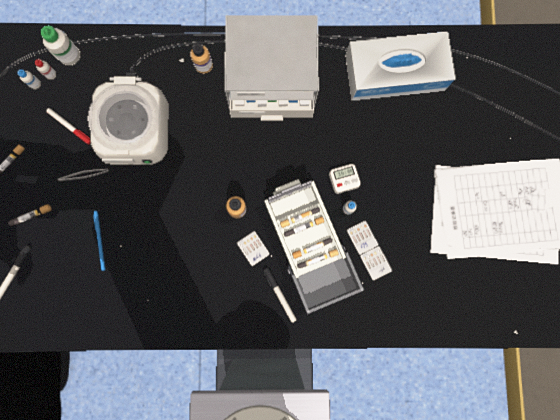

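View pics/wrist0.png

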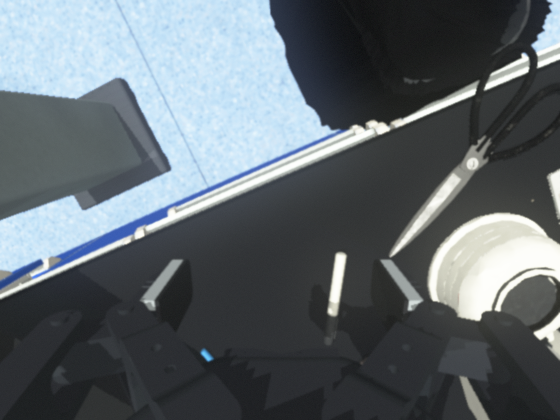

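The stand is right of centre at about (310,240) in the top view and (265,265) in the side view, with the lid upright. I'll enlarge both to pick points.

```bash
python3 - <<'E'
import cv2
a=cv2.imread("pics/side0.png")[185:345,165:365]; cv2.imwrite("pics/sidez.png",cv2.resize(a,None,fx=4,fy=3.75,interpolation=2) if 0 else cv2.resize(a,None,fx=3.7,fy=3.7,interpolation=2))
a=cv2.imread("pics/top0.png")[165:320,225:400]; cv2.imwrite("pics/topz.png",cv2.resize(a,None,fx=3.8,fy=3.8,interpolation=2))
E
```

```text
(no output)
```

View pics/sidez.png

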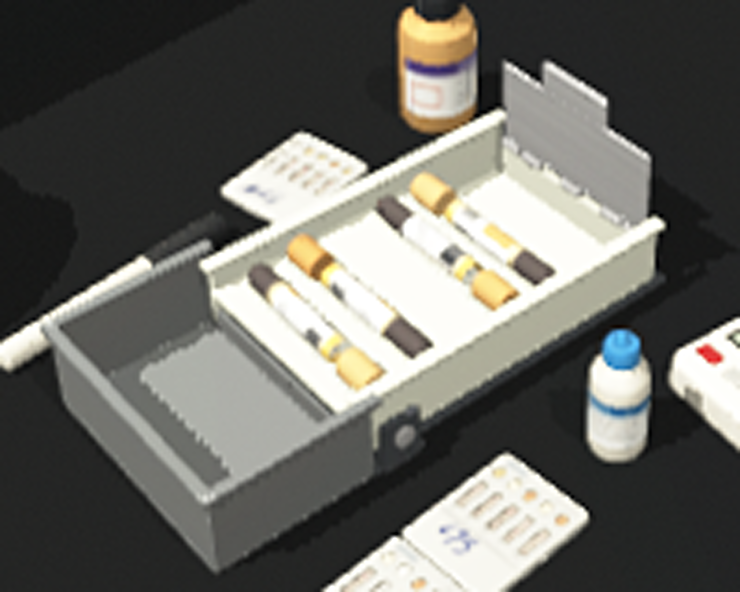

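View pics/topz.png

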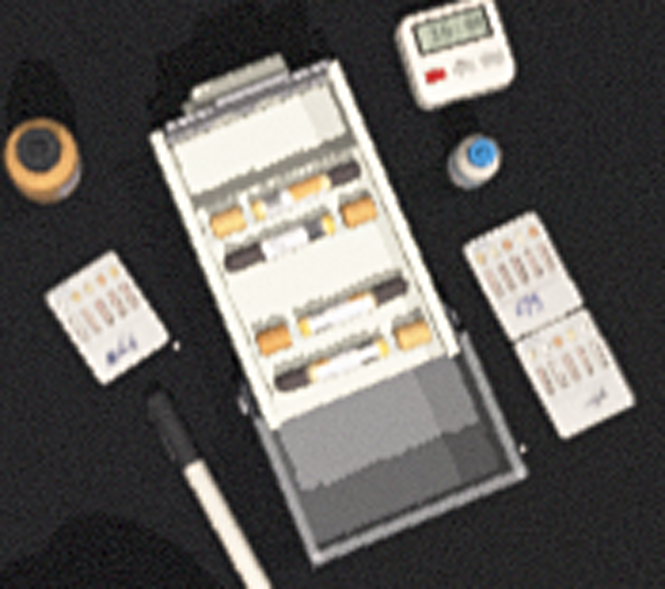

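```bash
cat > h.py <<'E'
import numpy as np, cv2
from rig import r,cams,order
from scipy.spatial.transform import Rotation as Ro
from scipy.optimize import least_squares
def proj(P,name,info=None,T=None):
    c=info or cams.camera_info(name); P=np.atleast_2d(np.asarray(P,float))
    if name=="wrist":
        s=T if T is not None else r.sense(); M=np.eye(4); M[:3,:3]=Ro.from_euler('xyz',s['tcp_rot']).as_matrix(); M[:3,3]=s['eef_pos']
        V=np.linalg.inv(M@c['hand_eye'])
    else: V=c['view']
    q=P@V[:3,:3].T+V[:3,3]; a=np.c_[q[:,0]/-q[:,2],-q[:,1]/-q[:,2]]
    a=a*(1+c['k1']*(a**2).sum(1))[:,None]; K=c['intrinsics']
    return np.c_[a[:,0]*K[0,0]+K[0,2],a[:,1]*K[1,1]+K[1,2]]
def back(px,name,z,x0=(480,-40)):
    return least_squares(lambda v:(proj([[v[0],v[1],z]],name)[0]-px),x0).x
def w(S,P):
    P=np.atleast_2d(np.asarray(P,float)); c,s=np.cos(S[2]),np.sin(S[2])
    return np.c_[S[0]+c*P[:,0]-s*P[:,1],S[1]+s*P[:,0]+c*P[:,1],P[:,2]]
def inv(S,P):
    P=np.atleast_2d(np.asarray(P,float))-[S[0],S[1],0]; c,s=np.cos(S[2]),np.sin(S[2])
    return np.c_[c*P[:,0]+s*P[:,1],-s*P[:,0]+c*P[:,1],P[:,2]]
E
python3 - <<'E'
from h import *
T=lambda a:np.array(a)/3.8+[225,165]
Sd=lambda a:np.array(a)/3.7+[165,185]
obs=[("top",T((318,562)),(-100,66,48)),("top",T((525,475)),(-100,-66,48)),
("side",Sd((45,325)),(-100,66,48)),("side",Sd((210,497)),(-100,-66,48))]
obs2=obs+[("top",T((152,135)),(168,59,45)),("top",T((338,62)),(168,-59,45)),("side",Sd((660,222)),(168,-59,45)),("side",Sd((503,113)),(168,59,45))]
for o in(obs,obs2):
    f=lambda S:np.concatenate([proj(w(S,p),n)[0]-px for n,px,p in o])
    s=least_squares(f,[450,-40,-.3]); print(s.x,np.round(s.fun,1))
S=s.x;np.save("S.npy",S)
def mid(a,b): 
    A=[inv(S,[*back(T(p),"top",36.5),36.5])[0] for p in(a,b)]; print(np.round(A,1),np.round(np.mean(A,0),1))
mid((212,226),(360,170));mid((373,206),(226,266));mid((257,345),(408,287));mid((428,330),(276,383))
for p in[(196,100),(287,66)]: print("handle",inv(S,[*back(T(p),"top",62),62]))
def m2(a,b):
    A=[inv(S,[*back(Sd(p),"side",36.5),36.5])[0] for p in(a,b)]; print("s",np.round(A,1))
m2((415,188),(550,272));m2((382,205),(515,297))
E
```

```text
[ 4.51310056e+02 -1.34185035e+02  3.94907881e-01] [-0.1 -1.1 -1.1 -1.3 -0.4  0.9 -1.   0.7]
[ 4.53096376e+02 -1.35255795e+02  3.79104676e-01] [-0.5 -2.  -1.1 -1.4  0.8  0.3 -0.8  0.7  1.7  0.2 -0.5  0.9 -0.7  0.3
 -1.1  0.1]
[[105.   49.   36.5]
 [103.1 -48.8  36.5]] [1.04e+02 1.00e-01 3.65e+01]
[[ 79.5 -47.6  36.5]
 [ 79.   50.3  36.5]] [79.2  1.4 36.5]
[[ 27.3  51.   36.5]
 [ 25.5 -48.1  36.5]] [26.4  1.5 36.5]
[[ -3.2 -49.1  36.5]
 [  1.8  49.   36.5]] [-0.7 -0.1 36.5]
handle [[177.23817345  30.6843744   62.        ]]
handle [[176.04876115 -28.38232595  62.        ]]
s [[100.4  47.   36.5]
 [110.  -44.8  36.5]]
s [[ 79.   47.1  36.5]
 [ 85.3 -47.1  36.5]]
```

```bash
cat >> h.py <<'E'
def plan(S,P,yaw_s,N,lean=0,op=1.0,roll0=-np.pi/2):
    """P in stand frame (TCP), yaw_s tool yaw rel. stand, lean: rotation about stand y (rad)"""
    s=r.sense(); p0=np.array(s['eef_pos']); R0=Ro.from_euler('xyz',s['tcp_rot'])
    Rt=Ro.from_euler('z',S[2])*Ro.from_euler('y',lean)*Ro.from_euler('z',yaw_s)*Ro.from_euler('x',roll0)
    pt=w(S,P)[0]; rv=(R0.inv()*Rt).as_rotvec(); d=(pt-p0)/N
    print("now stand",np.round(inv(S,p0)[0],1),"F",np.round(s['contact_force'],1),"op",round(s['opening'],3),"clk",s['clock'],"rotdeg",np.round(np.degrees(rv),1))
    for i in range(N):
        Ri=R0*Ro.from_rotvec(rv*i/N)
        print([round(float(v),1) for v in np.degrees(rv/N)]+[round(float(v),2) for v in Ri.inv().apply(d)/10]+[op])
E
python3 - <<'E'
from h import *
S=np.load("S.npy"); print(w(S,[55,0,230]))
plan(S,[55,0,230],-np.pi/2,20)
E
```

```text
[[ 504.19117576 -114.90090696  230.        ]]
now stand [ 71.9 733.9 241.7] F [ 0.8  0.2 -0.7] op 0.999 clk 0.15 rotdeg [ 1.000e-01  1.349e+02 -0.000e+00]
[0.0, 6.7, -0.0, -2.65, 0.06, -2.54, 1.0]
[0.0, 6.7, -0.0, -2.33, 0.06, -2.83, 1.0]
[0.0, 6.7, -0.0, -1.98, 0.06, -3.09, 1.0]
[0.0, 6.7, -0.0, -1.61, 0.06, -3.3, 1.0]
[0.0, 6.7, -0.0, -1.21, 0.06, -3.47, 1.0]
[0.0, 6.7, -0.0, -0.79, 0.06, -3.58, 1.0]
[0.0, 6.7, -0.0, -0.37, 0.06, -3.65, 1.0]
[0.0, 6.7, -0.0, 0.07, 0.06, -3.67, 1.0]
[0.0, 6.7, -0.0, 0.5, 0.06, -3.64, 1.0]
[0.0, 6.7, -0.0, 0.92, 0.06, -3.55, 1.0]
[0.0, 6.7, -0.0, 1.33, 0.06, -3.42, 1.0]
[0.0, 6.7, -0.0, 1.72, 0.06, -3.24, 1.0]
[0.0, 6.7, -0.0, 2.09, 0.06, -3.02, 1.0]
[0.0, 6.7, -0.0, 2.43, 0.06, -2.75, 1.0]
[0.0, 6.7, -0.0, 2.74, 0.06, -2.45, 1.0]
[0.0, 6.7, -0.0, 3.01, 0.06, -2.11, 1.0]
[0.0, 6.7, -0.0, 3.23, 0.06, -1.74, 1.0]
[0.0, 6.7, -0.0, 3.41, 0.06, -1.35, 1.0]
[0.0, 6.7, -0.0, 3.55, 0.06, -0.94, 1.0]
[0.0, 6.7, -0.0, 3.63, 0.06, -0.51, 1.0]
```

```bash
python3 -m crank '[[0,6.7,0,-2.6,0,-2.5,1],[0,6.7,0,-2.3,0,-2.8,1],[0,6.7,0,-2,0,-3.1,1],[0,6.7,0,-1.6,0,-3.3,1],[0,6.7,0,-1.2,0,-3.5,1],[0,6.7,0,-0.8,0,-3.6,1],[0,6.7,0,-0.4,0,-3.7,1],[0,6.7,0,0.1,0,-3.7,1],[0,6.7,0,0.5,0,-3.6,1],[0,6.7,0,0.9,0,-3.6,1]]'; python3 - <<'E'
from h import *
S=np.load("S.npy")
plan(S,[45,0,240],-np.pi/2,13,op=0.6)
E
```

```text
clock: 0.98
eef_pos: [371.9, 218.5, 238.7]
tcp_rot: [-1.571, 0.001, -0.049]
contact_force: [1.5, 0.5, 0.3]
opening: 0.999
now stand [ 55.5 358.7 238.7] F [1.5 0.5 0.3] op 0.999 clk 0.9833 rotdeg [ 0.  65.5 -0.1]
[0.0, 5.0, -0.0, 1.07, -0.01, -2.54, 0.6]
[0.0, 5.0, -0.0, 1.29, -0.01, -2.44, 0.6]
[0.0, 5.0, -0.0, 1.5, -0.01, -2.32, 0.6]
[0.0, 5.0, -0.0, 1.7, -0.01, -2.18, 0.6]
[0.0, 5.0, -0.0, 1.88, -0.01, -2.02, 0.6]
[0.0, 5.0, -0.0, 2.05, -0.01, -1.85, 0.6]
[0.0, 5.0, -0.0, 2.21, -0.01, -1.66, 0.6]
[0.0, 5.0, -0.0, 2.34, -0.01, -1.46, 0.6]
[0.0, 5.0, -0.0, 2.46, -0.01, -1.25, 0.6]
[0.0, 5.0, -0.0, 2.56, -0.01, -1.03, 0.6]
[0.0, 5.0, -0.0, 2.64, -0.01, -0.8, 0.6]
[0.0, 5.0, -0.0, 2.7, -0.01, -0.56, 0.6]
[0.0, 5.0, -0.0, 2.74, -0.01, -0.32, 0.6]
```

```bash
python3 -m crank '[[0,6.5,0,1.4,0,-3.3,0.4],[0,6.5,0,1.8,0,-3.1,0.4],[0,6.5,0,2.1,0,-2.9,0.4],[0,6.5,0,2.4,0,-2.6,0.4],[0,6.5,0,2.7,0,-2.3,0.4],[0,6.5,0,3,0,-2,0.4],[0,6.5,0,3.2,0,-1.6,0.4],[0,6.5,0,3.4,0,-1.2,0.4],[0,6.5,0,3.5,0,-0.8,0.4],[0,6.5,0,3.6,0,-0.4,0.4]]'; python3 - <<'E'
from h import *
S=np.load("S.npy")
s=r.sense(); print(r.nose_length, s['opening']); np.save("ws.npy",np.r_[s['eef_pos'],s['tcp_rot']])
im=cams.grab_frame("wrist"); cv2.imwrite("pics/w1.png",im)
plan(S,[45,0,240],-np.pi/2,1,op=0.6)
E
```

```text
clock: 1.82
eef_pos: [493.3, -137.9, 239.1]
tcp_rot: [-1.57, 0.0, -1.243]
contact_force: [1.4, 0.4, 0.8]
opening: 0.699
11.0 0.6988975679425881
now stand [ 36.7 -23.3 239.5] F [ 2.9 -4.6  1.3] op 0.7 clk 1.8667 rotdeg [-0.1 -3.5  0.2]
[-0.1, -3.5, 0.2, -2.37, -0.06, 0.68, 0.6]
```

View pics/w1.png

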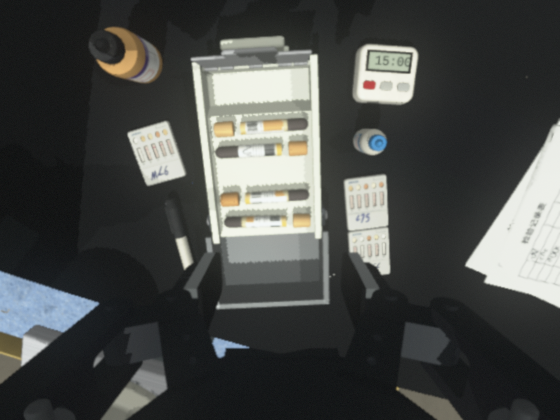

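The wrist camera sees the whole tray: tubes at rows 127, 150, 197 and 222, and the lid upright near row 57. I'll zoom in to refine the pose.

```bash
python3 - <<'E'
import cv2
a=cv2.imread("pics/w1.png")[25:315,190:340]; cv2.imwrite("pics/w1z.png",cv2.resize(a,None,fx=2,fy=2,interpolation=2))
a=cv2.imread("pics/w1.png")[30:170,190:340]; cv2.imwrite("pics/w1za.png",cv2.resize(a,None,fx=4,fy=4,interpolation=2))
a=cv2.imread("pics/w1.png")[170:310,190:340]; cv2.imwrite("pics/w1zb.png",cv2.resize(a,None,fx=4,fy=4,interpolation=2))
E
```

```text
(no output)
```

View pics/w1za.png

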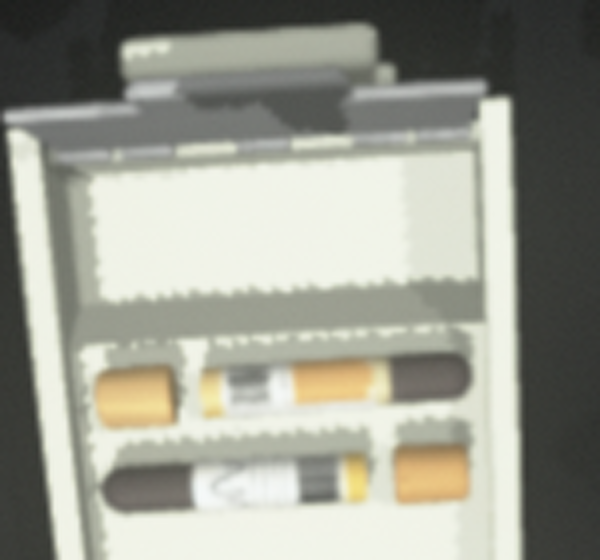

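View pics/w1zb.png

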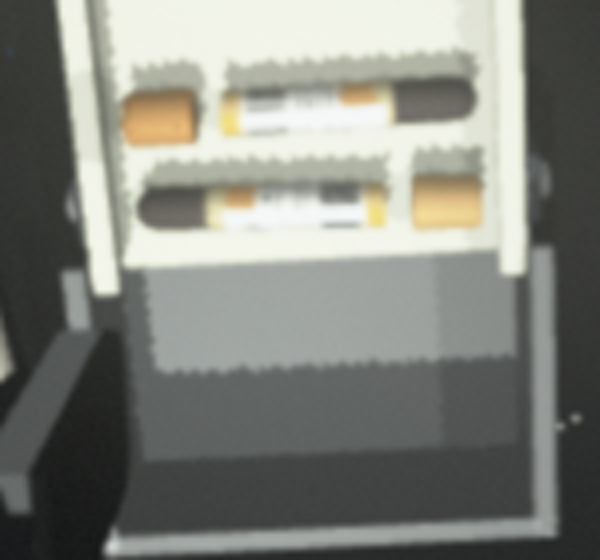

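```bash
python3 - <<'E'
from h import *
S=np.load("S.npy"); q=np.load("ws.npy"); st={'eef_pos':q[:3],'tcp_rot':q[3:]}
A=lambda a:np.array(a)/4+[190,30]
B=lambda a:np.array(a)/4+[190,170]
T=lambda a:np.array(a)/3.8+[225,165]
Sd=lambda a:np.array(a)/3.7+[165,185]
obs=[("top",T((318,562)),(-100,66,48)),("top",T((525,475)),(-100,-66,48)),
("side",Sd((45,325)),(-100,66,48)),("side",Sd((210,497)),(-100,-66,48)),
("top",T((152,135)),(168,59,45)),("top",T((338,62)),(168,-59,45)),("side",Sd((660,222)),(168,-59,45)),("side",Sd((503,113)),(168,59,45))]
ow=[("wrist",B((557,535)),(-100,-66,48)),("wrist",B((107,553)),(-100,66,48)),("wrist",B((128,266)),(-18,56,30)),("wrist",B((498,248)),(-18,-56,30)),
("wrist",A((75,345)),(120,56,30)),("wrist",A((485,320)),(120,-56,30)),("wrist",A((265,143)),(168,0,31.5))]
inf={n:cams.camera_info(n) for n in("top","side","wrist")}
for o in(ow,obs+ow):
    f=lambda S:np.concatenate([proj(w(S,p),n,inf[n],st)[0]-px for n,px,p in o])
    s=least_squares(f,S); print(s.x,np.round(s.fun,1))
Sw=least_squares(lambda S:np.concatenate([proj(w(S,p),n,inf[n],st)[0]-px for n,px,p in ow]),S).x
def bk(px,z): return inv(Sw,[*least_squares(lambda v:proj([[*v,z]],"wrist",inf["wrist"],st)[0]-px,[500,-100]).x,z])[0]
for p in[A((95,398)),A((470,375)),A((103,487)),A((468,472)),B((123,118)),B((475,97)),B((138,208)),B((482,202))]: print(np.round(bk(p,36.5),1))
print("handle",bk(A((120,55)),62),bk(A((378,40)),62))
for z in(80,83):print("lid ctop edge",z,bk(A((5,118)),z),bk(A((485,90)),z))
np.save("Sw.npy",Sw)
E
```

```text
[ 4.50715799e+02 -1.35665818e+02  3.82141625e-01] [-2.5 -3.   1.6 -2.3 -0.3  0.9  0.9  0.5 -0.6  1.2  0.7  1.2  0.1  0.3]
[ 4.51389913e+02 -1.35595666e+02  3.81234721e-01] [-0.2 -1.2 -0.9 -0.8 -0.2  0.8 -1.7  1.1  1.7  1.  -0.5  1.6 -1.6  0.5
 -2.   0.3 -2.4 -3.4  1.7 -2.8 -0.2  0.3  1.   0.  -0.4  0.5  1.   0.6
  0.4 -0.4]
[107.   49.9  36.5]
[107.2 -50.2  36.5]
[83.5 50.3 36.5]
[ 81.9 -48.8  36.5]
[30.  50.6 36.5]
[ 30.5 -49.1  36.5]
[ 3.1 49.2 36.5]
[ -0.6 -50.1  36.5]
handle [183.99171182  30.29948183  62.        ] [183.58625263 -29.54411537  62.        ]
lid ctop edge 80 [168.47267706  54.00301045  80.        ] [167.83173675 -51.99658313  80.        ]
lid ctop edge 83 [167.84644412  53.21985126  83.        ] [167.21210577 -51.68790046  83.        ]
```

```bash
sed -i 's/^def plan/SS=(451,-135.6,0.382)\ndef plan/' h.py; python3 - <<'E'
from h import *
plan(SS,[56,0,85],-np.pi/2,10,op=0.4)
E
```

```text
now stand [ 38.7 -23.9 239.5] F [ 2.9 -4.6  1.3] op 0.7 clk 1.8667 rotdeg [-0.1 -3.7  0.2]
[-0.0, -0.4, 0.0, -0.26, 1.54, 0.15, 0.4]
[-0.0, -0.4, 0.0, -0.25, 1.54, 0.16, 0.4]
[-0.0, -0.4, 0.0, -0.25, 1.54, 0.16, 0.4]
[-0.0, -0.4, 0.0, -0.25, 1.54, 0.16, 0.4]
[-0.0, -0.4, 0.0, -0.25, 1.54, 0.16, 0.4]
[-0.0, -0.4, 0.0, -0.25, 1.54, 0.16, 0.4]
[-0.0, -0.4, 0.0, -0.25, 1.54, 0.17, 0.4]
[-0.0, -0.4, 0.0, -0.24, 1.54, 0.17, 0.4]
[-0.0, -0.4, 0.0, -0.24, 1.54, 0.17, 0.4]
[-0.0, -0.4, 0.0, -0.24, 1.54, 0.17, 0.4]
```

```bash
python3 -m crank '[[0,-0.6,0,-0.4,1.7,0.25,0.4],[0,-0.6,0,-0.4,1.7,0.25,0.4],[0,-0.6,0,-0.4,1.7,0.25,0.4],[0,-0.6,0,-0.4,1.7,0.25,0.4],[0,-0.6,0,-0.4,1.7,0.25,0.4],[0,-0.6,0,-0.4,1.7,0.25,0.4],[0,0,0,0,1.7,0,0.4],[0,0,0,0,1.7,0,0.4],[0,0,0,0,1.7,0,0.4],[0,0,0,0,0,0,0.4]]'; python3 - <<'E'
from h import *
plan(SS,[56,0,45],-np.pi/2,8,op=0.4)
cv2.imwrite("pics/s2.png",cv2.resize(cams.grab_frame("side")[150:345,140:390],None,fx=3,fy=3,interpolation=2))
E
```

```text
clock: 2.7
eef_pos: [504.4, -121.0, 79.9]
tcp_rot: [-1.567, -0.006, -1.197]
contact_force: [-0.7, -0.2, -0.4]
opening: 0.699
now stand [55.  -6.3 79.9] F [-0.7 -0.2 -0.4] op 0.699 clk 2.7 rotdeg [-0.2 -0.4  0.4]
[-0.0, -0.1, 0.0, -0.08, 0.44, 0.01, 0.4]
[-0.0, -0.1, 0.0, -0.08, 0.44, 0.01, 0.4]
[-0.0, -0.1, 0.0, -0.08, 0.44, 0.01, 0.4]
[-0.0, -0.1, 0.0, -0.08, 0.44, 0.01, 0.4]
[-0.0, -0.1, 0.0, -0.08, 0.44, 0.01, 0.4]
[-0.0, -0.1, 0.0, -0.08, 0.44, 0.01, 0.4]
[-0.0, -0.1, 0.0, -0.08, 0.44, 0.01, 0.4]
[-0.0, -0.1, 0.0, -0.08, 0.44, 0.01, 0.4]
```

View pics/s2.png

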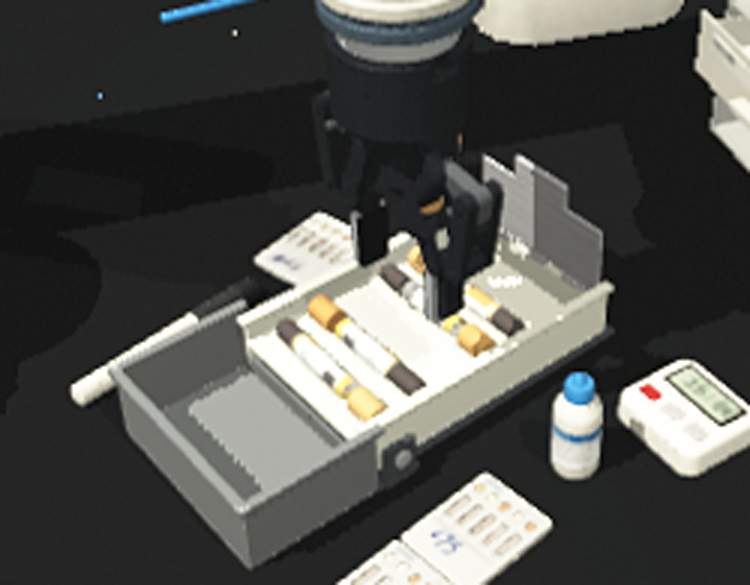

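```bash
python3 - <<'E'
from h import *
for z in(62,66,70,74,78):
    print(z,[np.round((proj(w(SS,[x,y,z]),"side")[0]-[140,150])*3) for x,y in((44,-36),(44,-50),(66,-36),(66,-50))], [np.round((proj(w(SS,[x,y,z]),"side")[0]-[140,150])*3) for x,y in((44,24),(66,24))])
E
```

```text
62 [array([422., 335.]), array([438., 348.]), array([452., 318.]), array([468., 331.])] [array([358., 283.]), array([387., 267.])]
66 [array([422., 330.]), array([438., 343.]), array([452., 313.]), array([468., 326.])] [array([357., 277.]), array([387., 262.])]
70 [array([422., 325.]), array([438., 338.]), array([452., 308.]), array([468., 321.])] [array([357., 272.]), array([387., 257.])]
74 [array([422., 319.]), array([438., 332.]), array([452., 303.]), array([468., 315.])] [array([357., 267.]), array([386., 252.])]
78 [array([422., 314.]), array([438., 327.]), array([452., 297.]), array([468., 310.])] [array([357., 262.]), array([386., 246.])]
```

```bash
python3 -m crank '[[0,0,0,-0.3,0.5,0,0.4],[0,0,0,-0.3,0.5,0,0.4],[0,0,0,0,0.5,0,0.4],[0,0,0,0,0.5,0,0.4],[0,0,0,0,0.5,0,0.4],[0,0,0,0,0.5,0,0.4],[0,0,0,0,0.4,0,0.4],[0,0,0,0,0.4,0,0.4],[0,0,0,0,0.3,0,0.4],[0,0,0,0,0,0,0.4]]'; python3 - <<'E'
from h import *
plan(SS,[56,0,40],-np.pi/2,2,op=0.4)
cv2.imwrite("pics/s3.png",cv2.resize(cams.grab_frame("side")[190:300,190:350],None,fx=5,fy=5,interpolation=2))
cv2.imwrite("pics/w3.png",cams.grab_frame("wrist"))
E
```

```text
clock: 3.58
eef_pos: [505.7, -115.8, 40.1]
tcp_rot: [-1.561, -0.011, -1.197]
contact_force: [-0.6, -0.2, -0.2]
opening: 0.699
now stand [58.1 -2.1 40.1] F [-0.6 -0.2 -0.2] op 0.699 clk 3.5833 rotdeg [-0.5 -0.4  0.6]
[-0.3, -0.2, 0.3, -0.1, 0.0, -0.11, 0.4]
[-0.3, -0.2, 0.3, -0.1, 0.0, -0.11, 0.4]
```

View pics/s3.png

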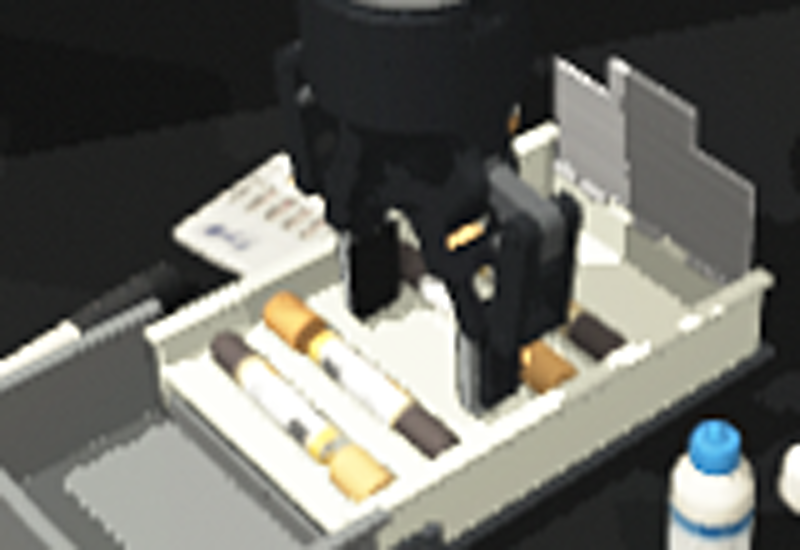

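View pics/w3.png

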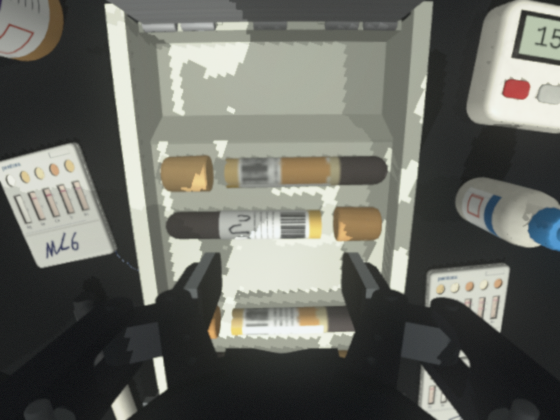

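Fingers sit cleanly between tubes 2 and 3 with a few mm still to the deck. I'll lower in small steps and watch the force.

```bash
python3 -m crank '[[0,0,0.6,-0.2,0.1,-0.2,0.4],[0,0,0,0,0.15,0,0.4],[0,0,0,0,0.15,0,0.4],[0,0,0,0,0,0,0.4],[0,0,0,0,0,0,0.4],[0,0,0,0,0,0,0.4],[0,0,0,0,0,0,0.4],[0,0,0,0,0,0,0.4],[0,0,0,0,0,0,0.4],[0,0,0,0,0,0,0.4]]'; python3 - <<'E'
from h import *
plan(SS,[56,0,36],-np.pi/2,1,op=0.4)
cv2.imwrite("pics/s4.png",cv2.resize(cams.grab_frame("side")[220:290,230:330],None,fx=8,fy=8,interpolation=2))
E
```

```text
clock: 4.52
eef_pos: [503.8, -114.9, 37.0]
tcp_rot: [-1.56, -0.0, -1.197]
contact_force: [-0.6, 0.1, -0.0]
opening: 0.701
now stand [56.8 -0.4 37. ] F [-0.6  0.1 -0. ] op 0.701 clk 4.5167 rotdeg [-0.6 -0.4  0. ]
[-0.6, -0.4, 0.0, -0.04, 0.1, -0.08, 0.4]
```

View pics/s4.png

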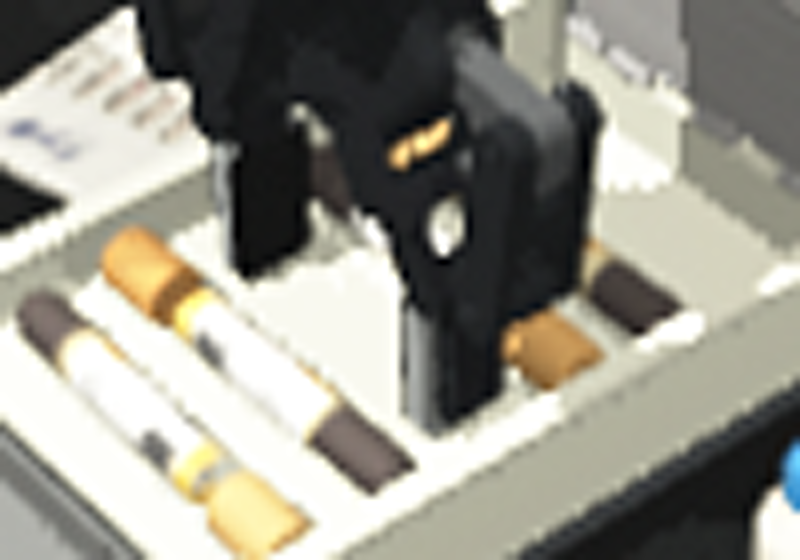

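```bash
python3 -m crank '[[-0.6,0,0,0,0.1,0,0.4],[0,-0.4,0,0,0.05,0.2,0.4],[0,0,0,0,0,0.3,0.4],[0,0,0,0,0,0.3,0.4],[0,0,0,0,0,0.3,0.4],[0,0,0,0,0,0.3,0.4],[0,0,0,0,0,0.3,0.4],[0,0,0,0,0,0.3,0.4],[0,0,0,0,0,0.3,0.4],[0,0,0,0,0,0,0.4]]'; python3 - <<'E'
from h import *
plan(SS,[108,0,36],-np.pi/2,10,op=0.4)
cv2.imwrite("pics/w5.png",cams.grab_frame("wrist"))
E
```

```text
clock: 5.4
eef_pos: [522.8, -106.7, 36.1]
tcp_rot: [-1.581, 0.002, -1.188]
contact_force: [-0.4, -1.0, 1.4]
opening: 0.699
now stand [77.4  0.  36.1] F [-0.4 -1.   1.4] op 0.699 clk 5.4 rotdeg [ 0.6  0.1 -0.1]
[0.1, 0.0, -0.0, 0.0, -0.0, 0.31, 0.4]
[0.1, 0.0, -0.0, 0.0, -0.0, 0.31, 0.4]
[0.1, 0.0, -0.0, 0.0, -0.0, 0.31, 0.4]
[0.1, 0.0, -0.0, 0.0, -0.0, 0.31, 0.4]
[0.1, 0.0, -0.0, 0.0, -0.0, 0.31, 0.4]
[0.1, 0.0, -0.0, 0.0, -0.0, 0.31, 0.4]
[0.1, 0.0, -0.0, 0.0, -0.0, 0.31, 0.4]
[0.1, 0.0, -0.0, 0.0, 0.0, 0.31, 0.4]
[0.1, 0.0, -0.0, 0.0, 0.0, 0.31, 0.4]
[0.1, 0.0, -0.0, 0.0, 0.0, 0.31, 0.4]
```

View pics/w5.png

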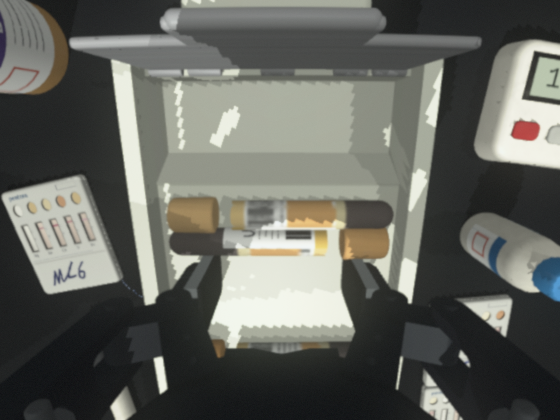

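Tubes 1 and 2 are in contact and parallel, still on the deck at rows 213 and 243. Continuing the sweep.

```bash
python3 -m crank '[[0.6,0,0,0,0,0.3,0.4],[0,0,0,0,0,0.3,0.4],[0,0,0,0,0,0.3,0.4],[0,0,0,0,0,0.3,0.4],[0,0,0,0,0,0.3,0.4],[0,0,0,0,0,0.3,0.4],[0,0,0,0,0,0.3,0.4],[0,0,0,0,0,0.3,0.4],[0,0,0,0,0,0,0.4],[0,0,0,0,0,0,0.4]]'; python3 - <<'E'
from h import *
plan(SS,[108,0,36],-np.pi/2,2,op=0.4)
cv2.imwrite("pics/w6.png",cams.grab_frame("wrist"))
cv2.imwrite("pics/s6.png",cv2.resize(cams.grab_frame("side")[160:300,190:350],None,fx=4,fy=4,interpolation=2))
E
```

```text
clock: 6.28
eef_pos: [542.5, -97.6, 36.1]
tcp_rot: [-1.575, 0.004, -1.188]
contact_force: [-3.1, -2.4, 3.9]
opening: 0.697
now stand [99.1  1.1 36.1] F [-3.1 -2.4  3.9] op 0.697 clk 6.2833 rotdeg [ 0.2  0.1 -0.3]
[0.1, 0.0, -0.1, 0.06, 0.0, 0.45, 0.4]
[0.1, 0.0, -0.1, 0.06, 0.01, 0.45, 0.4]
```

View pics/w6.png

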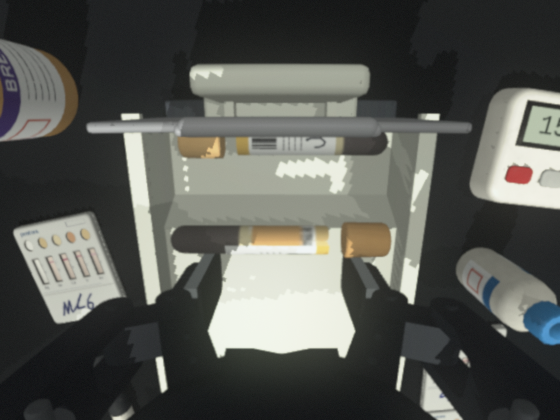

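View pics/s6.png

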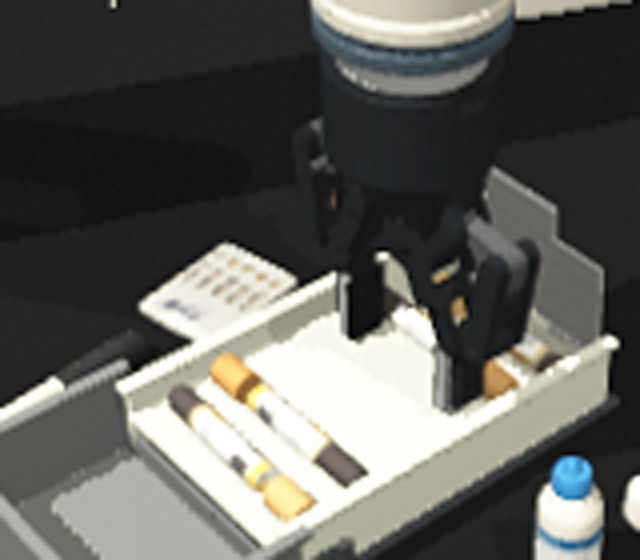

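Tube 1 is in the trough against the far wall (row 142) and tube 2 is at the edge (row 240). Pushing the last centimetre.

```bash
python3 -m crank '[[0,0,0,0.1,-0.05,0.3,0.4],[0,0,0,0,0,0.3,0.4],[0,0,0,0,0,0.3,0.4],[0,0,0,0,0,0.3,0.4],[0,0,0,0,0,0,0.4],[0,0,0,0,0,0,0.4],[0,0,0,0,0,0,0.4],[0,0,0,0,0,0,0.4],[0,0,0,0,0,0,0.4],[0,0,0,0,0,0,0.4]]'; python3 - <<'E'
from h import *
plan(SS,[108,0,36],-np.pi/2,2,op=0.4)
cv2.imwrite("pics/w7.png",cams.grab_frame("wrist"))
E
```

```text
clock: 7.22
eef_pos: [555.7, -93.5, 36.2]
tcp_rot: [-1.574, 0.004, -1.188]
contact_force: [-0.1, -0.3, 0.8]
opening: 0.701
now stand [112.8   0.   36.2] F [-0.1 -0.3  0.8] op 0.701 clk 7.2167 rotdeg [ 0.2  0.1 -0.2]
[0.1, 0.0, -0.1, 0.0, 0.01, -0.24, 0.4]
[0.1, 0.0, -0.1, 0.0, 0.01, -0.24, 0.4]
```

View pics/w7.png

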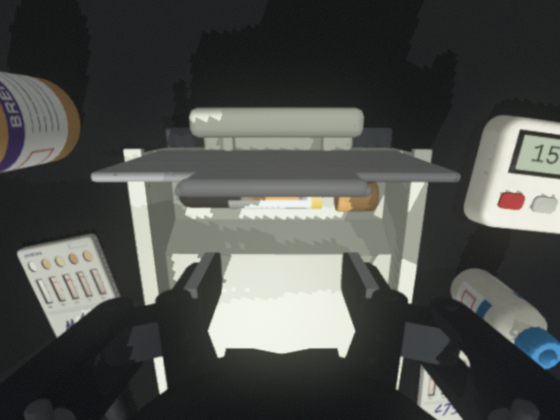

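Tube 2 has gone in and the deck ahead of the fingers is empty. Lifting up and over to the rear of the lid.

```bash
python3 -m crank '[[0,0,0,0,-0.5,-0.5,0.4],[0,0,0,0,-1.5,-0.5,0.4],[0,0,0,0,-2,0,0.4],[0,0,0,0,-2,0,0.4],[0,0,0,0,-2,0,0.4],[0,0,0,0,-2,0,0.4],[0,0,0,0,-2,0,0.4],[0,0,0,0,-1.5,0,0.4],[0,0,0,0,0,0,0.4],[0,0,0,0,0,0,0.4]]'; python3 - <<'E'
from h import *
plan(SS,[205,0,165],-np.pi/2,5,op=0.4)
cv2.imwrite("pics/w8.png",cams.grab_frame("wrist"))
cv2.imwrite("pics/s8.png",cv2.resize(cams.grab_frame("side")[160:300,190:350],None,fx=4,fy=4,interpolation=2))
cv2.imwrite("pics/t8.png",cv2.resize(cams.grab_frame("top")[165:320,225:400],None,fx=3.8,fy=3.8,interpolation=2))
E
```

```text
clock: 8.1
eef_pos: [541.2, -98.5, 178.0]
tcp_rot: [-1.578, 0.007, -1.188]
contact_force: [-0.5, -0.0, -0.9]
opening: 0.698
now stand [ 97.5   0.8 178. ] F [-0.5 -0.  -0.9] op 0.698 clk 8.1 rotdeg [ 0.4  0.  -0.4]
[0.1, 0.0, -0.1, 0.02, 0.24, 2.15, 0.4]
[0.1, 0.0, -0.1, 0.02, 0.25, 2.15, 0.4]
[0.1, 0.0, -0.1, 0.02, 0.25, 2.15, 0.4]
[0.1, 0.0, -0.1, 0.02, 0.25, 2.15, 0.4]
[0.1, 0.0, -0.1, 0.02, 0.26, 2.15, 0.4]
```

View pics/w8.png

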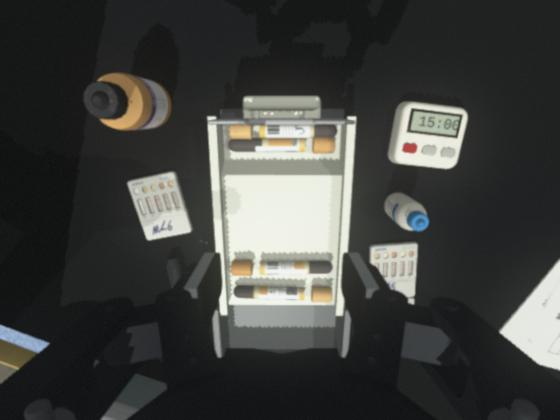

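View pics/s8.png

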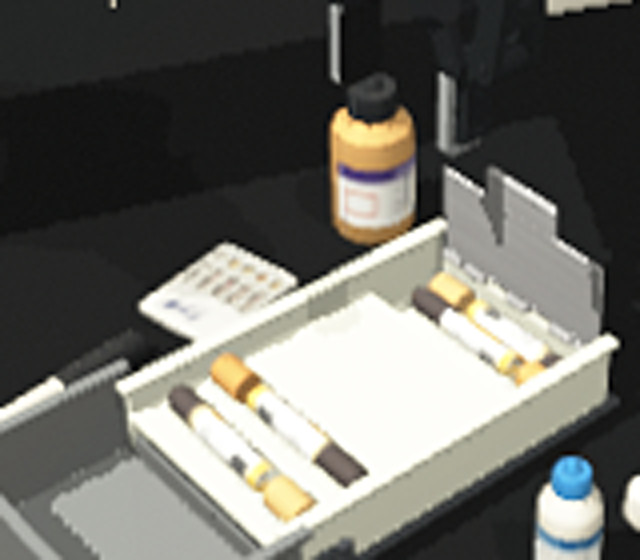

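Both counted tubes lie side by side in the trough and both spares are still on the deck. Next I'll check clearance to the bottle and timer, then go behind the lid.

```bash
python3 - <<'E'
from h import *
for px,z in(((104,98),92),((435,125),19)):
    print(inv(SS,[*back(np.array(px),"wrist",z),z]))
E
python3 -m crank '[[0.4,0,-0.4,0,0,2.2,0.4],[0,0,0,0,0,2.2,0.4],[0,0,0,0,0,2.2,0.4],[0,0,0,0,0,2.2,0.4],[0,0,0,0,0,2,0.4],[0,0,0,0,0.5,0,0.4],[0,0,0,0,1,0,0.4],[0,0,0,0,1,0,0.4],[0,0,0,0,1,0,0.4],[0,0,0,0,0.5,0,0.4]]'; python3 - <<'E'
from h import *
plan(SS,[205,0,78],-np.pi/2,5,op=0.4)
cv2.imwrite("pics/w9.png",cams.grab_frame("wrist"))
cv2.imwrite("pics/s9.png",cv2.resize(cams.grab_frame("side")[130:300,190:380],None,fx=4,fy=4,interpolation=2)[:600])
E
```

```text
[[184.32558827 122.68843433  92.        ]]
[[ 165.44801578 -140.30961701   19.        ]]
clock: 9.08
eef_pos: [635.9, -56.2, 120.4]
tcp_rot: [-1.589, 0.01, -1.189]
contact_force: [-0.3, 0.6, 0.7]
opening: 0.701
now stand [201.2   4.7 120.4] F [-0.3  0.6  0.7] op 0.701 clk 9.0833 rotdeg [ 1.1 -0.  -0.6]
[0.2, -0.0, -0.1, 0.1, 0.85, 0.09, 0.4]
[0.2, -0.0, -0.1, 0.1, 0.85, 0.09, 0.4]
[0.2, -0.0, -0.1, 0.1, 0.85, 0.09, 0.4]
[0.2, -0.0, -0.1, 0.1, 0.85, 0.08, 0.4]
[0.2, -0.0, -0.1, 0.1, 0.85, 0.08, 0.4]
```

View pics/s9.png

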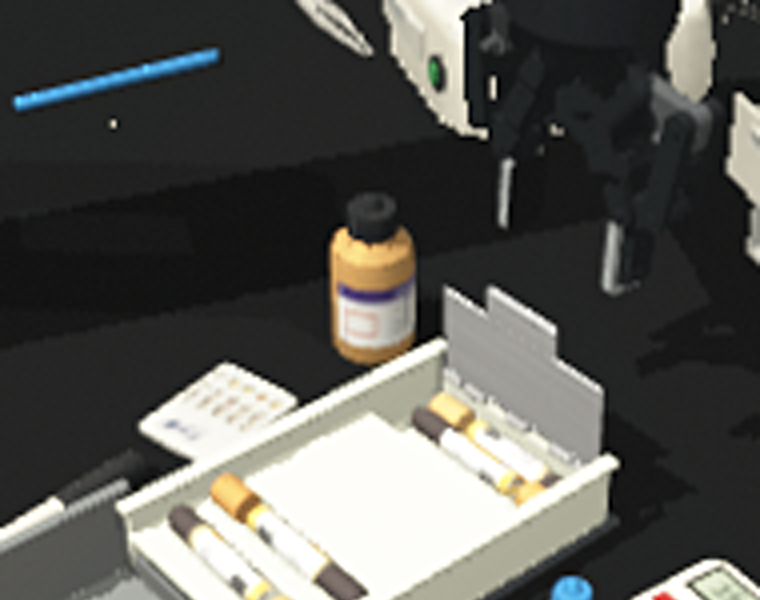

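```bash
python3 -m crank '[[1,0,-0.5,0.2,0.9,0.1,0.4],[0,0,0,0.2,0.9,0.1,0.4],[0,0,0,0,0.9,0.1,0.4],[0,0,0,0,0.9,0,0.4],[0,0,0,0,0.9,0,0.4],[0,0,0,0,0,0,0.4],[0,0,0,0,0,-0.6,0.4],[0,0,0,0,0,-0.6,0.4],[0,0,0,0,0,-0.6,0.4],[0,0,0,0,0,0,0.4]]'; python3 - <<'E'
from h import *
plan(SS,[166,0,75],-np.pi/2,5,op=0.4)
cv2.imwrite("pics/s10.png",cv2.resize(cams.grab_frame("side")[130:300,190:380],None,fx=4,fy=4,interpolation=2)[:600])
E
```

```text
clock: 10.02
eef_pos: [621.8, -67.1, 73.7]
tcp_rot: [-1.572, 0.001, -1.19]
contact_force: [1.2, -0.9, -0.6]
opening: 0.701
now stand [ 1.84e+02 -1.00e-01  7.37e+01] F [ 1.2 -0.9 -0.6] op 0.701 clk 10.0167 rotdeg [ 0.1 -0.1 -0.1]
[0.0, -0.0, -0.0, -0.0, -0.03, -0.36, 0.4]
[0.0, -0.0, -0.0, -0.0, -0.03, -0.36, 0.4]
[0.0, -0.0, -0.0, -0.0, -0.03, -0.36, 0.4]
[0.0, -0.0, -0.0, -0.0, -0.03, -0.36, 0.4]
[0.0, -0.0, -0.0, -0.0, -0.03, -0.36, 0.4]
```

View pics/s10.png

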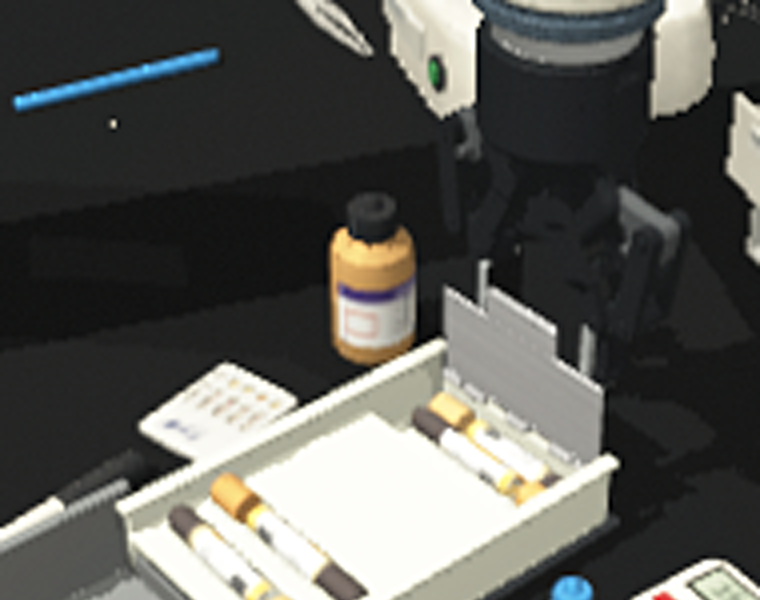

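```bash
python3 -m crank '[[0,0,0,0,0,-0.4,0.4],[0,0,0,0,0,-0.4,0.4],[0,0,0,0,0,-0.4,0.4],[0,0,0,0,0.1,-0.4,0.4],[0,0,0,0,0.1,-0.4,0.4],[0,0,0,0,0.15,-0.4,0.4],[0,0,0,0,0.2,-0.4,0.4],[0,0,0,0,0.25,-0.4,0.4],[0,0,0,0,0.3,-0.3,0.4],[0,0,0,0,0,0,0.4]]'; python3 - <<'E'
from h import *
plan(SS,[134,0,40],-np.pi/2,10,op=0.4)
cv2.imwrite("pics/s11.png",cv2.resize(cams.grab_frame("side")[130:300,190:380],None,fx=4,fy=4,interpolation=2)[:600])
E
```

```text
clock: 10.9
eef_pos: [587.7, -81.5, 63.5]
tcp_rot: [-1.568, -0.001, -1.191]
contact_force: [0.2, 0.3, 0.3]
opening: 0.703
now stand [147.   -0.8  63.5] F [0.2 0.3 0.3] op 0.703 clk 10.9 rotdeg [-0.2 -0.1  0.1]
[-0.0, -0.0, 0.0, -0.01, 0.23, -0.13, 0.4]
[-0.0, -0.0, 0.0, -0.01, 0.23, -0.13, 0.4]
[-0.0, -0.0, 0.0, -0.01, 0.23, -0.13, 0.4]
[-0.0, -0.0, 0.0, -0.01, 0.23, -0.13, 0.4]
[-0.0, -0.0, 0.0, -0.01, 0.23, -0.13, 0.4]
[-0.0, -0.0, 0.0, -0.01, 0.23, -0.13, 0.4]
[-0.0, -0.0, 0.0, -0.01, 0.23, -0.13, 0.4]
[-0.0, -0.0, 0.0, -0.01, 0.23, -0.13, 0.4]
[-0.0, -0.0, 0.0, -0.01, 0.23, -0.13, 0.4]
[-0.0, -0.0, 0.0, -0.01, 0.23, -0.13, 0.4]
```

View pics/s11.png

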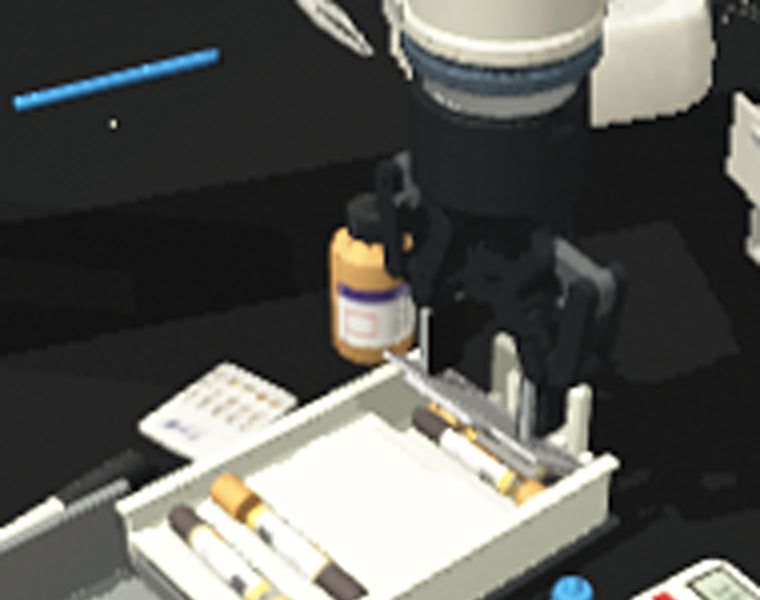

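```bash
python3 -m crank '[[0,0,0,0,0.2,-0.3,0.4],[0,0,0,0,0.2,-0.3,0.4],[0,0,0,0,0.25,-0.2,0.4],[0,0,0,0,0.25,-0.2,0.4],[0,0,0,0,0.3,-0.1,0.4],[0,0,0,0,0.3,-0.1,0.4],[0,0,0,0,0.3,-0.1,0.4],[0,0,0,0,0.2,0,0.4],[0,0,0,0,0.1,0,0.4],[0,0,0,0,0,0,0.4]]'; python3 - <<'E'
from h import *
plan(SS,[134,0,40],-np.pi/2,10,op=0.4)
cv2.imwrite("pics/s12.png",cv2.resize(cams.grab_frame("side")[130:300,190:380],None,fx=4,fy=4,interpolation=2)[:600])
E
```

```text
clock: 11.78
eef_pos: [575.2, -86.8, 40.2]
tcp_rot: [-1.567, -0.001, -1.191]
contact_force: [-0.4, 0.4, 2.8]
opening: 0.7
now stand [133.5  -1.   40.2] F [-0.4  0.4  2.8] op 0.7 clk 11.7833 rotdeg [-0.2 -0.1  0.1]
[-0.0, -0.0, 0.0, -0.01, 0.0, 0.01, 0.4]
[-0.0, -0.0, 0.0, -0.01, 0.0, 0.01, 0.4]
[-0.0, -0.0, 0.0, -0.01, 0.0, 0.01, 0.4]
[-0.0, -0.0, 0.0, -0.01, 0.0, 0.01, 0.4]
[-0.0, -0.0, 0.0, -0.01, 0.0, 0.01, 0.4]
[-0.0, -0.0, 0.0, -0.01, 0.0, 0.01, 0.4]
[-0.0, -0.0, 0.0, -0.01, 0.0, 0.01, 0.4]
[-0.0, -0.0, 0.0, -0.01, 0.0, 0.01, 0.4]
[-0.0, -0.0, 0.0, -0.01, 0.0, 0.01, 0.4]
[-0.0, -0.0, 0.0, -0.01, 0.0, 0.01, 0.4]
```

View pics/s12.png

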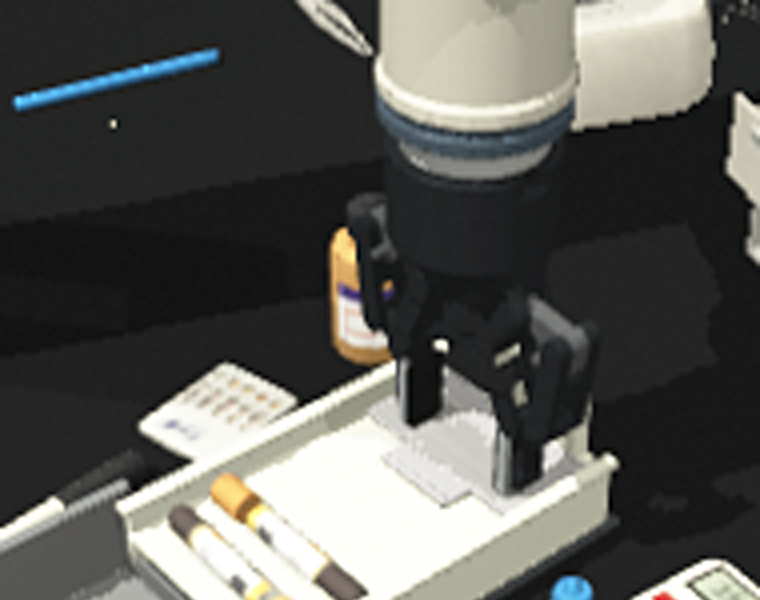

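The lid looks nearly flat. Pressing down in small steps and watching the force.

```bash
python3 -m crank '[[0,0,0,0,0.1,0,0.4],[0,0,0,0,0.1,0,0.4],[0,0,0,0,0.1,0,0.4],[0,0,0,0,0,0,0.4],[0,0,0,0,0,0,0.4],[0,0,0,0,0,0,0.4],[0,0,0,0,0,0,0.4],[0,0,0,0,0,0,0.4],[0,0,0,0,0,0,0.4],[0,0,0,0,0,0,0.4]]'
```

```text
clock: 12.67
eef_pos: [575.8, -86.7, 40.6]
tcp_rot: [-1.567, -0.002, -1.19]
contact_force: [-0.6, -0.1, 0.0]
opening: 0.702
```

```bash
python3 -m crank '[[0,0,0,0,0,0,0.4],[0,0,0,0,0,0,0.4],[0,0,0,0,0,0,0.4],[0,0,0,0,0,0,0.4],[0,0,0,0,0,0,0.4],[0,0,0,0,0.1,0,0.4],[0,0,0,0,0.2,0,0.4],[0,0,0,0,0.3,0,0.4],[0,0,0,0,0.3,0,0.4],[0,0,0,0,0.3,0,0.4]]'
```

```text
clock: 13.5
eef_pos: [575.8, -86.8, 39.4]
tcp_rot: [-1.568, -0.001, -1.189]
contact_force: [-12.5, 1.7, 37.6]
opening: 0.699
```

Force rose to 38 N with about 1 mm travel, so the lid is against its stop. Lift and turn for the handle.

```bash
python3 -m crank '[[0,0,0,0,-1,0,0.4],[0,0,0,0,-2,0,0.4],[0,0,0,0,-2.5,0,0.4],[0,0,0,0,-2.5,0,0.2],[0,0,0,0,-2,0,0],[0,0,0,0,-2,0,0],[0,-6,0,0,0,0,0],[0,-6,0,0,0,0,0],[0,-6,0,0,0,0,0],[0,-6,0,0,0,0,0]]'; python3 - <<'E'
from h import *
s=r.sense()
cv2.imwrite("pics/w14.png",cams.grab_frame("wrist"))
cv2.imwrite("pics/s14.png",cv2.resize(cams.grab_frame("side")[160:300,190:350],None,fx=4,fy=4,interpolation=2))
plan(SS,[182,0,150],0,10,op=0)
E
```

```text
clock: 14.33
eef_pos: [575.9, -86.8, 168.9]
tcp_rot: [-1.566, -0.005, -0.757]
contact_force: [0.5, -0.1, 0.0]
opening: 0.497
now stand [134.   -1.3 168.7] F [ 0.6 -0.1 -0.4] op 0.502 clk 14.4333 rotdeg [ -0.  -65.4   0.4]
[-0.0, -6.5, 0.0, 0.19, 0.19, 0.44, 0]
[-0.0, -6.5, 0.0, 0.24, 0.19, 0.42, 0]
[-0.0, -6.5, 0.0, 0.28, 0.19, 0.39, 0]
[-0.0, -6.5, 0.0, 0.32, 0.19, 0.35, 0]
[-0.0, -6.5, 0.0, 0.36, 0.19, 0.31, 0]
[-0.0, -6.5, 0.0, 0.4, 0.19, 0.27, 0]
[-0.0, -6.5, 0.0, 0.42, 0.19, 0.22, 0]
[-0.0, -6.5, 0.0, 0.45, 0.19, 0.17, 0]
[-0.0, -6.5, 0.0, 0.46, 0.19, 0.12, 0]
[-0.0, -6.5, 0.0, 0.48, 0.19, 0.07, 0]
```

View pics/s14.png

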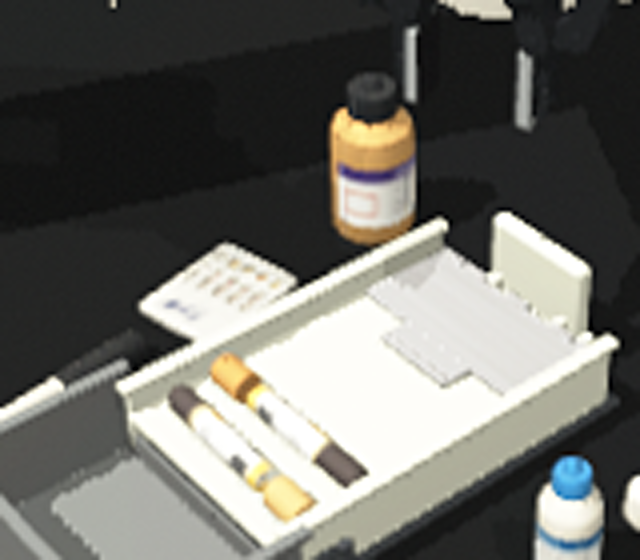

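View pics/w14.png

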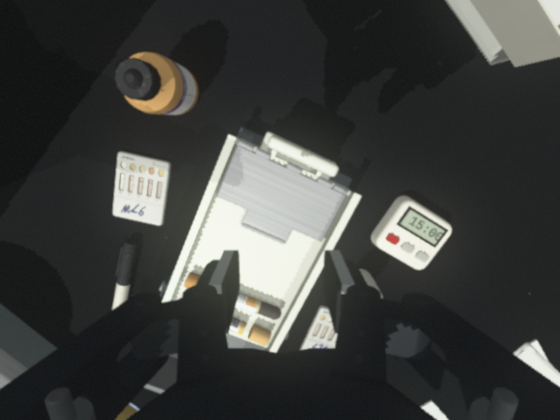

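```bash
python3 - <<'E'
from h import *
for px in((262,139),(338,172),(301,152),(265,133),(336,160)): print(px,inv(SS,[*back(np.array(px),"wrist",62),62])[0])
E
python3 -m crank '[[0,-6.5,0,0.2,0.2,0.4,0],[0,-6.5,0,0.25,0.2,0.4,0],[0,-6.5,0,0.3,0.2,0.4,0],[0,-6.5,0,0.3,0.2,0.35,0],[0,-6.5,0,0.35,0.2,0.3,0],[0,-6.5,0,0.4,0.2,0.25,0],[0,-6.5,0,0.4,0.2,0.2,0],[0,-6.5,0,0.45,0.2,0.2,0],[0,-6.5,0,0.45,0.2,0.1,0],[0,-6.5,0,0.5,0.2,0.1,0]]'; python3 - <<'E'
from h import *
plan(SS,[182,0,110],0,10,op=0)
s=r.sense()
cv2.imwrite("pics/w15.png",cams.grab_frame("wrist"))
E
```

```text
(262, 139) [181.74130743  35.72534016  62.        ]
(338, 172) [183.28458528 -29.03916797  62.        ]
(301, 152) [185.21394841   4.27205515  62.        ]
(265, 133) [186.79531215  35.43473841  62.        ]
(336, 160) [191.02226858 -23.29526896  62.        ]
clock: 15.27
eef_pos: [619.2, -68.1, 146.3]
tcp_rot: [-1.572, -0.003, 0.378]
contact_force: [-0.3, -0.0, 0.1]
opening: 0.5
now stand [ 1.813e+02 -1.000e-01  1.463e+02] F [-0.3 -0.   0.1] op 0.5 clk 15.2667 rotdeg [ 0.1 -0.2  0.2]
[0.0, -0.0, 0.0, 0.01, 0.36, 0.0, 0]
[0.0, -0.0, 0.0, 0.01, 0.36, 0.0, 0]
[0.0, -0.0, 0.0, 0.01, 0.36, 0.0, 0]
[0.0, -0.0, 0.0, 0.01, 0.36, 0.0, 0]
[0.0, -0.0, 0.0, 0.01, 0.36, 0.0, 0]
[0.0, -0.0, 0.0, 0.01, 0.36, 0.0, 0]
[0.0, -0.0, 0.0, 0.01, 0.36, 0.0, 0]
[0.0, -0.0, 0.0, 0.01, 0.36, 0.0, 0]
[0.0, -0.0, 0.0, 0.01, 0.36, 0.0, 0]
[0.0, -0.0, 0.0, 0.01, 0.36, 0.0, 0]
```

View pics/w15.png

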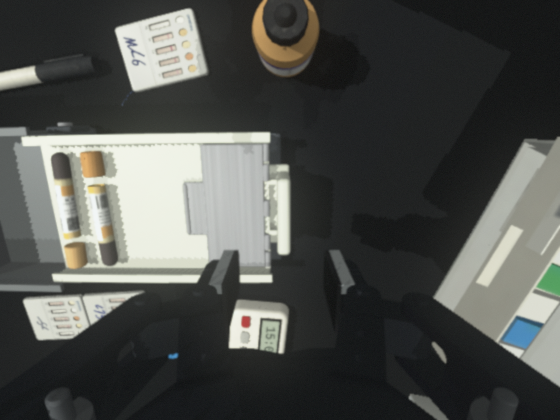

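```bash
python3 - <<'E'
from h import *
for px in((284,168),(284,253),(278,210),(290,210)): print(px,inv(SS,[*back(np.array(px),"wrist",62),62])[0])
E
```

```text
(284, 168) [183.91726272  39.07106109  62.        ]
(284, 253) [184.26739121 -26.28001812  62.        ]
(278, 210) [179.65884642   8.07745563  62.        ]
(290, 210) [188.50447444   8.09555395  62.        ]
```

```bash
python3 -m crank '[[0,0,0,0.1,0.9,0.1,0],[0,0,0,0.1,1,0.1,0],[0,0,0,0,1.1,0,0],[0,0,0,0,1.1,0,0],[0,0,0,0,1.1,0,0],[0,0,0,0,1.1,0,0],[0,0,0,0,1.1,0,0],[0,0,0,0,0.9,0,0],[0,0,0,0,0.4,0,0],[0,0,0,0,0,0,0]]'; python3 - <<'E'
from h import *
plan(SS,[184,2,50],0,3,op=0)
cv2.imwrite("pics/s16.png",cv2.resize(cams.grab_frame("side")[160:300,220:380],None,fx=4,fy=4,interpolation=2))
cv2.imwrite("pics/w16.png",cams.grab_frame("wrist"))
E
```

```text
clock: 16.15
eef_pos: [618.2, -65.0, 46.8]
tcp_rot: [-1.57, 0.002, 0.362]
contact_force: [0.1, -0.1, 0.2]
opening: 0.499
now stand [181.5   3.2  46.8] F [ 0.1 -0.1  0.2] op 0.499 clk 16.15 rotdeg [-0.1 -1.1 -0.1]
[-0.0, -0.4, -0.0, 0.08, -0.11, -0.04, 0]
[-0.0, -0.4, -0.0, 0.08, -0.11, -0.04, 0]
[-0.0, -0.4, -0.0, 0.08, -0.11, -0.04, 0]
```

View pics/s16.png

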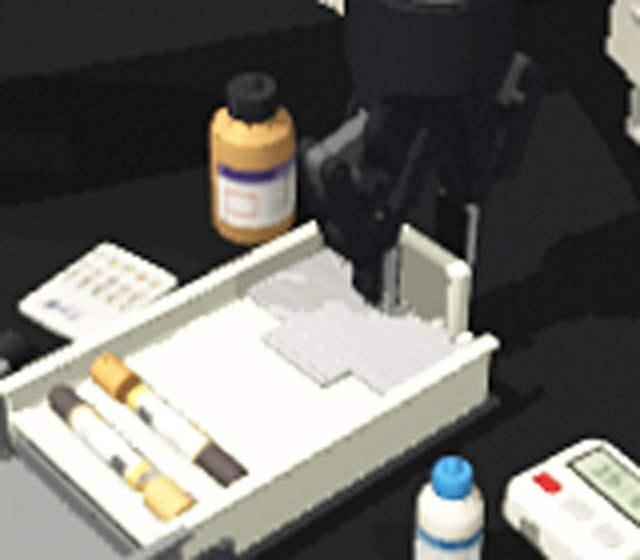

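View pics/w16.png

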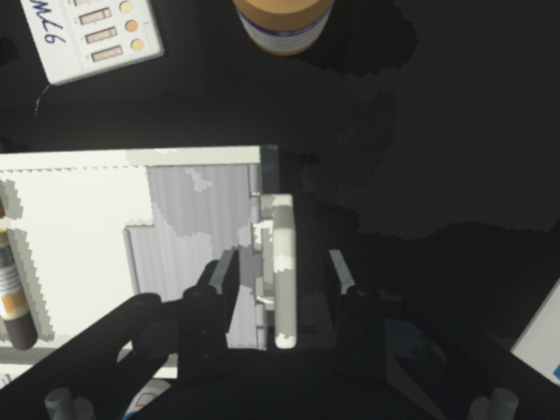

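Handle stands between the fingers at columns 275–295. Raise a few mm, square up, and close.

```bash
python3 -m crank '[[0,-1.1,0,0.2,-0.4,0,0],[0,0,0,0,0,0,0],[0,0,0,0,0,0,-0.4],[0,0,0,0,0,0,-0.6],[0,0,0,0,0,0,-0.8],[0,0,0,0,0,0,-1],[0,0,0,0,0,0,-1],[0,0,0,0,0,0,-1],[0,0,0,0,0,0,-1],[0,0,0,0,0,0,-1]]' 50; python3 - <<'E'
from h import *
plan(SS,[184,2,50],0,3,op=0)
cv2.imwrite("pics/s17.png",cv2.resize(cams.grab_frame("side")[160:300,220:380],None,fx=4,fy=4,interpolation=2))
E
```

```text
clock: 17.08
eef_pos: [620.1, -65.5, 55.3]
tcp_rot: [-1.572, 0.002, 0.384]
contact_force: [1.2, -0.4, -2.4]
opening: 0.107
now stand [183.1   2.   55.3] F [ 1.2 -0.4 -2.4] op 0.107 clk 17.0833 rotdeg [ 0.1  0.1 -0.1]
[0.0, 0.0, -0.0, 0.03, 0.18, -0.0, 0]
[0.0, 0.0, -0.0, 0.03, 0.18, -0.0, 0]
[0.0, 0.0, -0.0, 0.03, 0.18, -0.0, 0]
```

View pics/s17.png

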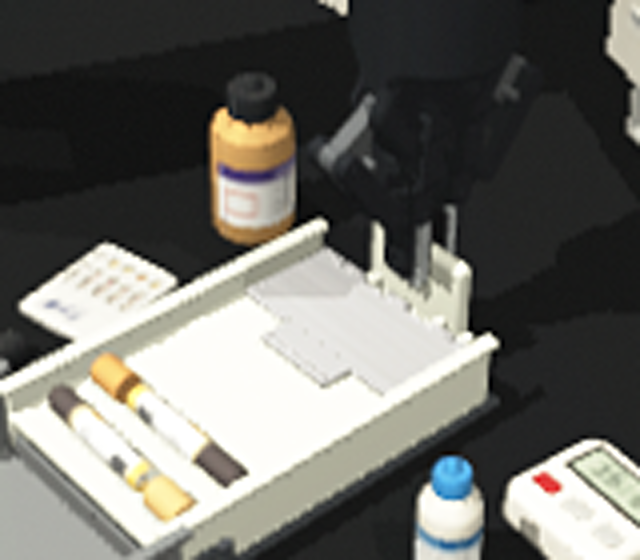

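Gripped (opening 0.107, about 9 mm on the 10 mm fin). Now tip up along the pivot arc.

```bash
python3 -m crank '[[0,0,-1,-0.07,-0.32,0,-1],[0,0,-2,-0.14,-0.64,0,-1],[0,0,-2,-0.14,-0.64,0,-1],[0,0,-2,-0.14,-0.64,0,-1],[0,0,-2,-0.14,-0.64,0,-1],[0,0,-2,-0.14,-0.64,0,-1],[0,0,-2,-0.14,-0.64,0,-1],[0,0,-2,-0.14,-0.64,0,-1],[0,0,-1,-0.07,-0.32,0,-1],[0,0,0,0,0,0,-1]]' 60; cat >> h.py <<'E'
def tilt():
    s=r.sense(); p=inv(SS,s['eef_pos'])[0]; R=Ro.from_euler('z',-SS[2])*Ro.from_euler('xyz',s['tcp_rot'])
    a=R.apply([0,1,0]); th=np.degrees(np.arctan2(a[0],-a[2])); ph=np.degrees(np.arctan2(p[2]-20,p[0]))
    print("p",np.round(p,1),"tool lean",th,"pos angle",ph-np.degrees(np.arctan2(35.3,183.1)),"rad",np.hypot(p[0],p[2]-20),"ref",np.hypot(183.1,35.3),"F",np.round(s['contact_force'],1),"tq",np.round(s['wrist_torque'],2),"op",s['opening'],"clk",s['clock'])
E
python3 - <<'E'
from h import *
tilt()
cv2.imwrite("pics/s18.png",cv2.resize(cams.grab_frame("side")[140:330,160:380],None,fx=3.5,fy=3.1,interpolation=2))
E
```

```text
clock: 17.97
eef_pos: [602.6, -72.5, 108.1]
tcp_rot: [-1.575, -0.297, 0.384]
contact_force: [1.6, 2.9, -2.0]
opening: 0.101
p [164.2   2.  108.1] tool lean 17.01950552098333 pos angle 17.304506555472795 rad 186.34378426572826 ref 186.4717136726104 F [ 1.6  2.9 -2. ] tq [ 0.48 -0.14  0.1 ] op 0.10081431267097632 clk 17.9667
```

View pics/s18.png

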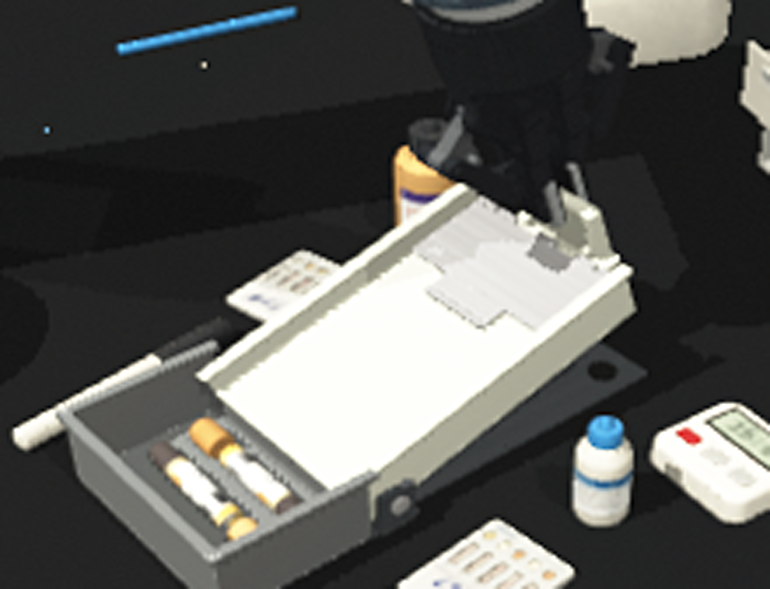

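Both spares already lie in the bin at 17° of tip. I'll go a little further to be sure, then lower gently.

```bash
python3 -m crank '[[0,0,-1,-0.07,-0.32,0,-1],[0,0,-2,-0.14,-0.64,0,-1],[0,0,-2,-0.14,-0.64,0,-1],[0,0,-2,-0.14,-0.64,0,-1],[0,0,-2,-0.14,-0.64,0,-1],[0,0,-2,-0.14,-0.64,0,-1],[0,0,-1,-0.07,-0.32,0,-1],[0,0,0,0,0,0,-1],[0,0,0,0,0,0,-1],[0,0,0,0,0,0,-1]]'; python3 - <<'E'
from h import *
tilt()
cv2.imwrite("pics/s19.png",cv2.resize(cams.grab_frame("side")[140:330,160:380],None,fx=3.5,fy=3.1,interpolation=2))
E
python3 -m crank '[[0,0,1,0.05,0.32,0,-1],[0,0,2,0.09,0.64,0,-1],[0,0,2,0.09,0.64,0,-1],[0,0,2,0.09,0.64,0,-1],[0,0,2,0.09,0.64,0,-1],[0,0,2,0.09,0.64,0,-1],[0,0,2,0.09,0.64,0,-1],[0,0,2,0.09,0.64,0,-1],[0,0,1,0.05,0.32,0,-1],[0,0,0,0,0,0,-1]]'; python3 -c "
from h import *
tilt()"
```

```text
clock: 18.85
eef_pos: [582.3, -80.7, 140.1]
tcp_rot: [-1.576, -0.508, 0.387]
contact_force: [0.6, 0.5, -2.8]
opening: 0.102
p [142.3   2.  140.1] tool lean 29.119329275640354 pos angle 29.25196833351568 rad 186.25171931503775 ref 186.4717136726104 F [ 0.6  0.5 -2.8] tq [-0.01  0.27 -0.1 ] op 0.10151627737767979 clk 18.85
clock: 19.73
eef_pos: [610.0, -69.5, 91.4]
tcp_rot: [-1.58, -0.207, 0.389]
contact_force: [0.0, -3.9, -2.9]
opening: 0.099
p [172.2   2.1  91.4] tool lean 11.888047579159318 pos angle 11.621661100660614 rad 186.41062492227138 ref 186.4717136726104 F [ 0.  -3.9 -2.9] tq [-0.57  0.43 -0.31] op 0.09942553007998169 clk 19.7333
```

View pics/s19.png

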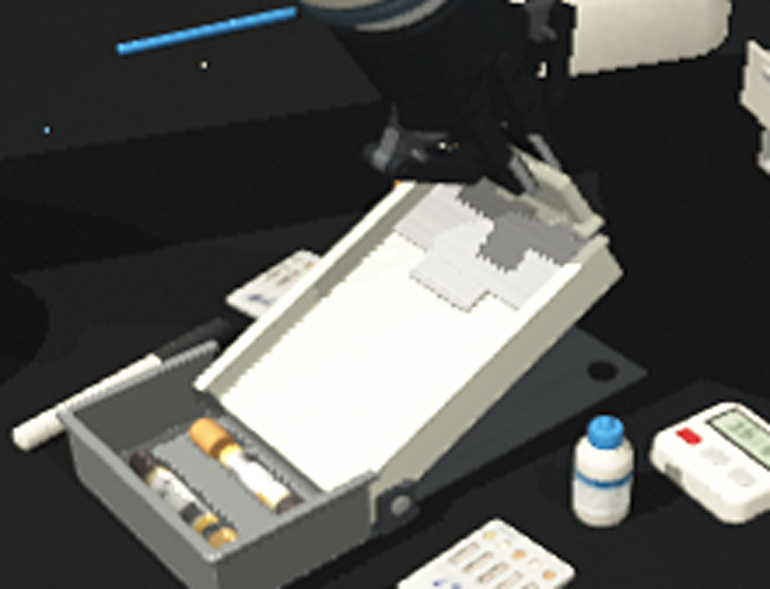

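```bash
python3 -m crank '[[0,0,1,0.05,0.32,0,-1],[0,0,1,0.05,0.32,0,-1],[0,0,1,0.05,0.32,0,-1],[0,0,1,0.05,0.32,0,-1],[0,0,1,0.05,0.32,0,-1],[0,0,1,0.05,0.32,0,-1],[0,0,1,0.05,0.32,0,-1],[0,0,1,0.05,0.32,0,-1],[0,0,1,0.05,0.32,0,-1],[0,0,0,0,0,0,-1]]'; python3 -c "
from h import *
tilt()"
```

```text
clock: 20.57
eef_pos: [619.0, -65.8, 60.7]
tcp_rot: [-1.581, -0.037, 0.387]
contact_force: [0.3, -0.8, -0.9]
opening: 0.1
p [181.9   2.1  60.7] tool lean 2.1030247954651844 pos angle 1.7053519097452092 rad 186.43996092315555 ref 186.4717136726104 F [ 0.3 -0.8 -0.9] tq [ 0.02  0.36 -0.14] op 0.0996810134553528 clk 20.5667
```

```bash
python3 -m crank '[[0,0,0.5,0.02,0.16,0,-1],[0,0,0.5,0.02,0.16,0,-1],[0,0,0.4,0.02,0.1,0,-1],[0,0,0.3,0.02,0.08,0,-1],[0,0,0.2,0,0.06,0,-1],[0,0,0,0,0.05,0,-1],[0,0,0,0,0.05,0,-1],[0,0,0,0,0,0,-1],[0,0,0,0,0,0,-1],[0,0,0,0,0,0,-1]]'; python3 -c "
from h import *
tilt()
cv2.imwrite('pics/s20.png',cv2.resize(cams.grab_frame('side')[140:330,160:380],None,fx=3.5,fy=3.1,interpolation=2))"
```

```text
clock: 21.4
eef_pos: [620.1, -65.4, 55.2]
tcp_rot: [-1.58, -0.0, 0.386]
contact_force: [-0.1, 0.9, -0.3]
opening: 0.097
p [183.1   2.   55.2] tool lean 0.026886364313885736 pos angle -0.039974110770678806 rad 186.44720726822413 ref 186.4717136726104 F [-0.1  0.9 -0.3] tq [ 0.42  0.11 -0.15] op 0.09700105519793455 clk 21.4
```

View pics/s20.png

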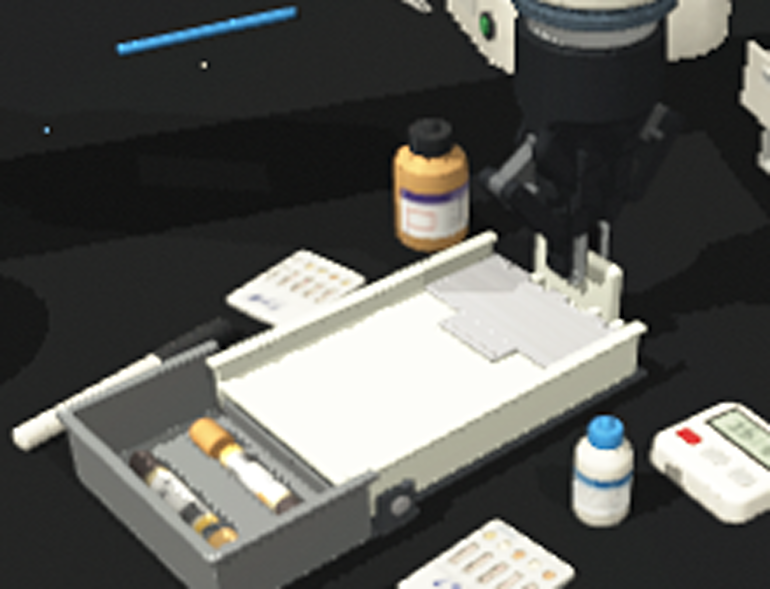

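The tray is back at its starting pose (pos angle −0.04°, lean 0.03°). Opening, then lifting away straight up.

```bash
python3 -m crank '[[0,0,0,0,0,0,-0.7],[0,0,0,0,0,0,-0.5],[0,0,0,0,0,0,-0.2],[0,0,0,0,0,0,0],[0,0,0,0,0,0,0],[0,0,0,0,-0.5,0,0],[0,0,0,0,-1,0,0],[0,0,0,0,-1.5,0,0],[0,0,0,0,-2,0,0],[0,0,0,0,-2,0,0]]'; python3 -m crank '[[0,0,0,0,-2,0,0],[0,0,0,0,-2,0,0],[0,0,0,0,-2,0,0],[0,0,0,0,-1,0,0],[0,0,0,0,0,0,0],[0,0,0,0,0,0,0],[0,0,0,0,0,0,0],[0,0,0,0,0,0,0],[0,0,0,0,0,0,0],[0,0,0,0,0,0,0]]'; python3 -c "
from h import *
tilt()
a=cams.grab_frame('side'); cv2.imwrite('pics/sideF.png',a)
cv2.imwrite('pics/s21.png',cv2.resize(a[140:330,160:380],None,fx=3.5,fy=3.1,interpolation=2))
b=cams.grab_frame('top'); cv2.imwrite('pics/topF.png',b)
cv2.imwrite('pics/w21.png',cams.grab_frame('wrist'))
d=cv2.absdiff(cv2.imread('pics/side0.png'),a); cv2.imwrite('pics/diff.png',cv2.resize(np.hstack([d[150:400,150:420],cv2.absdiff(cv2.imread('pics/top0.png'),b)[120:370,200:400]]),None,fx=1.7,fy=1.7))"
```

```text
clock: 22.28
eef_pos: [617.5, -65.3, 125.9]
tcp_rot: [-1.579, 0.006, 0.388]
contact_force: [0.9, 0.7, 0.2]
opening: 0.5
clock: 23.12
eef_pos: [618.1, -64.6, 205.5]
tcp_rot: [-1.582, 0.001, 0.388]
contact_force: [0.6, -0.5, -0.3]
opening: 0.5
p [181.5   3.6 205.5] tool lean -0.03426865056368889 pos angle 34.714565705756485 rad 259.52582157675414 ref 186.4717136726104 F [ 0.6 -0.5 -0.3] tq [ 0.05 -0.02 -0.04] op 0.4996402078596152 clk 23.1167
```

View pics/s21.png

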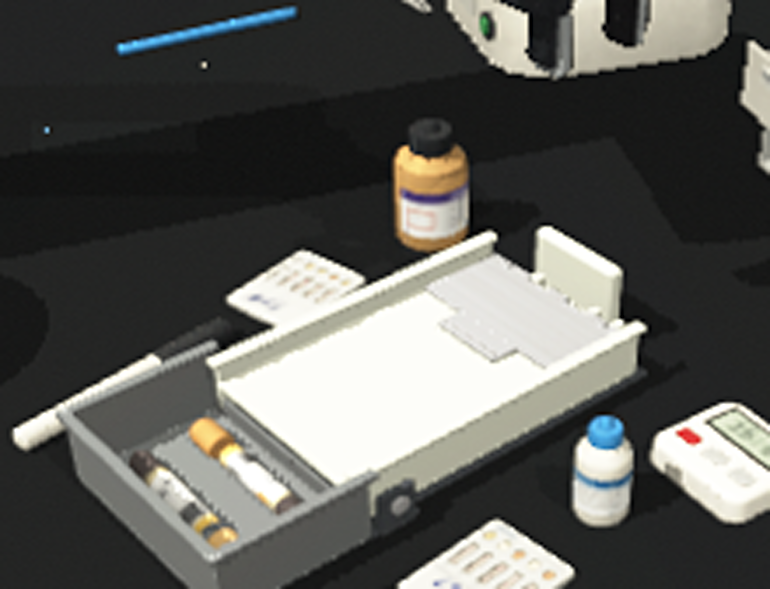

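View pics/diff.png

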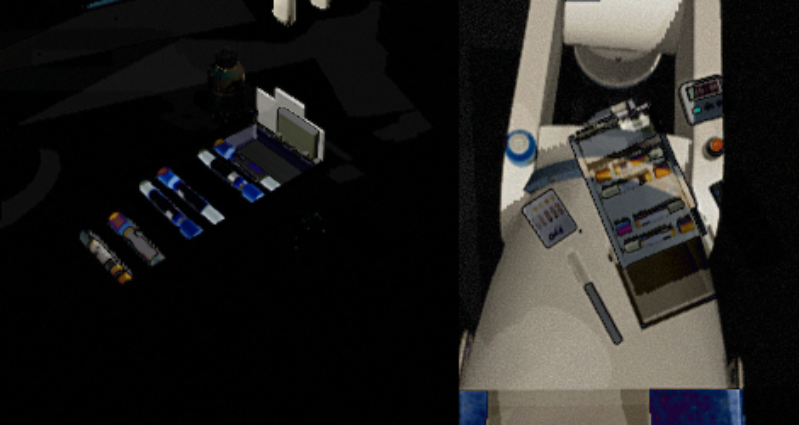

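View pics/w21.png

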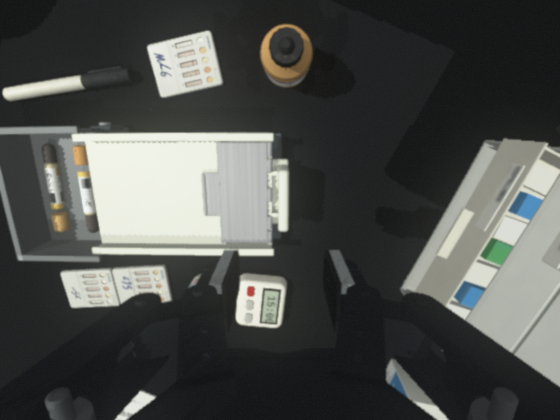

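The side view shows the tray level, the lid flat and both spares in the bin. The before/after difference shows only the tubes and lid moved, and the faint tint on the brown bottle is just the arm's shadow changing.

```bash
python3 -c "
from rig import order
print(order.sign_off())"
```

```text
the job is handed in; nothing more can be done
None
```

The job is done and handed in at about 23 s. Tubes 1 and 2 are in the trough under the shut lid, and tubes 3 and 4 are in the stock bin. The tray is level and released.

- **Counting:** I swept the pair in with the open fingertips. Before I shut the lid, the pictures showed both tubes side by side in the trough and the two spares still on the deck.
- **Lid:** I swung it shut from behind and pressed it down. The force rose to 38 N over about 1 mm of travel, so it was against its stop. That push was made with the fingertips, but it is close to the 40 N limit set for the arm and the gripper's body.
- **Tipping:** I held the handle and followed the pivot arc. Both spares had rolled into the bin by about 17° of tip, earlier than the 20 to 25° stated. I went on to 29° to be sure, then lowered slowly.
- **Last checks:** Just before release, the measured handle position and gripper lean matched the starting pose to within 0.1°. The final side and wrist pictures show the tray level, the lid flat and two tubes in the bin.
- **Bystanders:** Comparing the side view before and after shows no shift in anything standing round the tray. The brown bottle shows only a faint tint from the arm's shadow. In the top view the arm blocked most of the scene, so that comparison adds little.

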